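# Clear the fixture edge and clamp the blank

### The arm

A 7-joint arm with a two-finger parallel gripper is mounted at the origin on the work surface. World frame = base frame: x ahead of the robot, y to its left, z up, the work surface at z = 0. Lengths are in m, angles in rad, forces in N, time in s.
With the tool pointing down it reaches from about 0.4 to 0.85 m from the base axis. Payload 10.4 kg.
Tool frame: the origin (TCP) lies at the very end of the fingers, on their centre line; the grasp point (between the pads) lies 19 mm behind it; z points along the fingers, y is the line along which they close (so a half turn about z gives the same grasp; the last joint's range is limited). The gripper opens to 87 mm and grips with 3 to 60 N. Pads are 19 mm wide; open, the fingers measure 117 mm over their backs; the gripper's body (75 mm by 190 mm) begins 51 mm behind the grasp point.
Start: joints at [1.195, 0.332, -0.065, 1.46, 0.022, 1.35, -0.088], TCP at [0.216, -0.587, 0.223] pointing down, gripper open.
Joint ranges: [-2.6, 2.6], [-0.5, 2.12], [-1.47, 1.34], [0.16, 2.42], [-1.27, 4.41], [0.06, 2.06], [-2.6, 2.6]. Speed limits (rad/s): [2.22, 2.22, 2.79, 2.79, 3.14, 3.14, 3.14].

### API

Orientations are given as a unit quaternion [x, y, z, w].
In Python, from bench import status, camera, order gives the robot as it stands.
- The arm moves only by the tool jog_arm, never from a script. Its argument "plan" is a list of rows, each a list of 7 numbers: the turn, a rotation vector about the tool's x, y, z in rad, then the shift along the tool's x, y, z in mm, then the opening, from -1 (shut) to 1 (fully open). A call has 1 to 12 rows; each row is the pose to reach, as a shift and turn from the pose commanded when the call began, along the tool's axes at that moment; what a row does not reach only later rows make up. A row lasts 1/10 s, in which the tool goes at most 50 mm and 8.59 degrees, less where a joint would pass 70% of its speed; a pose out of reach is approached as far as the arm can. A call with a gripper value outside its range is refused whole. The fingers move at their own pace and stop on an object; "squeeze" is the grip in N (left out, the last holds). Time passes only in rows, so rows that repeat a pose let the fingers close. It gives the time, the measured TCP pose, the force, the opening and the grip force at its end, in the units of the state.
- status.read_state(): the state, without advancing time (a new reading comes with each control period).
- camera(name): name is "scene" or "side" or "wrist"; returns a dict with "image" (384x512x3 uint8, red, green, blue), "z_map" (384x512 float32, m along the optical axis (not along the pixel's ray), 0 where there is no reading), "fx", "fy", "cx", "cy" (pixels), "world_from_camera" (4x4, takes a point from camera to world coordinates); the wrist camera has in their place "mount" (4x4, takes a point from camera to tool coordinates, whose origin is the TCP and whose axes are the flange's). Camera axes: x right, y down, z forward; pixel columns grow to the right and rows downward; lengths in m; the calibration is good to about 2 mm. A picture is of the moment at which its call begins: read the wrist's pose just before it.
- order.close_job(): hands the job in; it is judged then, once.
The state is a dict: "time": time; "joint_positions": joint angles; "joint_vel": joint speeds; "joint_torque": joint torques, N m; "ee_pos": TCP position; "eef_rot": TCP orientation; "ft_force": force on the tool from outside, world axes, zero at the start; "torque": the same for the moment, N m; "width": finger opening in m; "grip_force": force on a finger pad.
Only numpy, scipy, OpenCV 4.12 (cv2) and the standard library are available. Lean on these libraries where they do the work, as an engineer would, in place of code of your own. Each camera call takes 0.05 s, during which the arm holds its last target. There are 200 camera calls.

### The job

Clear the clamping fixture: stand the steel round upright in the grey tray and lay the loose steel channel, which is slipped over the plates' top edge, in the tray too. Only then take the spring clamp off its parking rail and clip it over the fixture's fence and the blank together, at the middle of their top edge, upright, with its jaw pads fully below the edge. Keep the blank standing in its slot, do not knock the round over and leave the other things where they are.

Things in the scene. Friction and masses are not known exactly. Their poses are not given: they have to be found in the camera images.
- fixture: fixed clamping fixture. Origin on the table under the fence's front face; y along the fence, z up, -x its front. Base 12 mm high, x -85 to 55, y +-85 mm. Upright steel fence: x 0 to 5, y +-66, top z 75 mm. The blank's slot is x -6.5 to 0, held only at its ends (|y| over 45) by lips x -11.5 to -6.5, up to z 37; its middle is open. Gussets behind the fence at |y| 61 to 66, up to z 47
- edge_mid (a point): middle of the fence's top edge: on the fence's front face (x 0 of the fixture), y 0, 75 mm above the table; axes as the fixture. The clamp belongs centred here: fence and pressed-on blank are together 10 mm thick and lie 5 mm to either side of this point
- blank: bare metal plate 5 mm thick (x) by 120 mm (y) by 63 mm high (z), 0.1 kg, loose, standing upright in the fixture's slot in front of the fence, its top flush with the fence top. Origin: centre of its underside (12 mm above the table); axes as the fixture
- blank_top (a point): middle of the blank's top edge, 63 mm above the blank's origin; axes as the blank
- round: solid dark steel round bar offcut, diameter 44 mm, 70 mm tall, about 0.75 kg, loose, standing upright on the fixture base 2 to 8 mm in front of the blank near its middle. Origin: centre of its underside; z along its axis
- channel: loose bent steel U-channel, open side down, slipped over the top edge of fence and blank: 20 mm wide (x, inside 14 mm), 60 mm long (y), 26 mm high with a 3 mm web on top, 3 mm walls, 0.1 kg. Origin: centre of the plane of its lower rims, 26 mm below its top; z up
- rail: parking rail, fixed: foot 90 by 120 mm, 10 mm high, with an upright steel plate 10 mm thick (x) by 110 mm long (y), top at z 75 mm. Origin on the table under its middle
- clamp: spring clamp like a big clothes-peg, 0.13 kg, jaws down, clipped on the parking rail's top edge. Origin: its pivot (barrel radius 6 mm, along y), 22 mm above that edge. x across the two levers (the way to squeeze), z up. Handles: plates 20 mm wide (y), 12 to 46 mm above the pivot, 60 mm over their outer tops when gripping 10 mm, 40 mm and parallel when squeezed to the stop (about 14 N)
- clamp_tip (a point): midway between the two jaw tips, 40 mm below the clamp's origin; axes as the clamp. Rubber jaw pads 14 mm high (the lowest 14 mm), 18 mm wide (y), 6 mm thick: 10 mm apart and parallel when gripping the rail, about 24 mm apart when squeezed to the stop (outer faces then about 36 mm apart). Let go, they spring shut with about 7 N
- clamp_a (a joint): turn of one clamp lever (the other mirrors it): 0 gripping 10 mm with pads parallel, 0.22 rad squeezed to the stop, -0.1 shut with nothing between. Opening fingers can draw the clamp about 10 mm up with them, so push it down well: its barrel meets the edge only when the tips are 34 mm below it
- tray: open grey sheet tray, fixed, 250 mm (x) by 160 mm (y) outside, 40 mm high, walls and floor 5 mm. Origin: under its middle, on the table. It stands on one side of the fixture and the parking rail on the other; which side changes
- bearing: bystander: steel bearing ring lying in the tray, 44 mm diameter, 15 mm high; origin centre of underside
- nut: bystander: small steel bush, 24 mm diameter, 10 mm high, lying on the fixture base behind the fence
- flat: bystander: dark steel flat, 30 by 50 by 12 mm, lying between robot and fixture
- oil: bystander: white plastic oil bottle, 52 mm diameter, 130 mm tall, standing behind the fixture
- slug: bystander: squat dark steel slug, 60 mm diameter, 45 mm tall, standing beyond one of the side places
- cup: bystander: steel cup, 68 mm diameter, 70 mm tall, standing beyond the other side place
- driver: bystander: screwdriver 180 mm long, lying between robot and fixture; about 30 mm thick

How it is judged:
On the way, in this order (a step that is already met when the one before it is completed fails the run):
1. the round stands upright on the tray floor and the channel lies in the tray, both released and at rest (x of round in the frame of tray between -0.12 and 0.12 m and y of round in the frame of tray between -0.075 and 0.075 m and height (world z) of round below 0.012 m and angle between round's own z axis and vertical below 0.15 rad and x of channel in the frame of tray between -0.12 and 0.12 m and y of channel in the frame of tray between -0.075 and 0.075 m and height (world z) of channel below 0.05 m and contact force between the fingers and round below 0.1 N and contact force between the fingers and channel below 0.1 N and linear speed of each of round, channel below 0.03 m/s), for 0.2 s.
2. after that, the clamp is off the parking rail (distance of clamp from where it was at the start of the episode above 0.08 m), for 0.1 s.
At the end, for the whole second after the job is handed in: Round upright (0.15 rad) and channel in the tray, at rest. Clamp released, upright (0.25 rad), pressing on blank and fixture with over 1.5 N each, tips 11 mm or more below the top edge, within 20 mm of its middle. Blank upright (0.1 rad) in its slot, within 4 mm of the base (all of step 1 and y of clamp_tip in the frame of blank between -0.02 and 0.02 m and x of clamp_tip in the frame of blank between -0.015 and 0.015 m and z of clamp_tip in the frame of blank_top below -0.011 m and contact force between clamp and blank above 1.5 N and contact force between clamp and fixture above 1.5 N and angle between clamp's own z axis and vertical below 0.25 rad and contact force between the fingers and clamp below 0.1 N and angle between blank's own z axis and vertical below 0.1 rad and z of blank in the frame of fixture below 0.016 m and linear speed of clamp below 0.02 m/s); the robot touches nothing.
It fails at once if the round is knocked over (tilted more than 0.7 rad) (angle between round's own z axis and vertical above 0.7 rad).
It fails at once if the blank is tipped (0.3 rad) or pulled out of its slot (15 mm) (angle between blank's own z axis and vertical above 0.3 rad or distance of blank from where it was at the start of the episode above 0.015 m).
It fails at once if a bystander is moved more than 30 mm (60 mm for the bearing ring in the tray) (distance of bearing from where it was at the start of the episode above 0.06 m or distance of any of nut, flat, oil, slug, cup, driver from where it was at the start of the episode above 0.03 m).
It also fails if it takes over 67 s, if anything falls off the work surface, if the arm or the gripper's body presses on something with over 40 N, if the wrist force passes 120 N, or if a joint passes its speed limit or range.

## Working session

There is one attempt and no reset: what is moved stays moved. The work goes in short steps, Python scripts to look and compute and a tool call to move; the robot and the scene stay as the last step left them, time stands still between calls to the robot, and variables do not carry over. Pictures are saved under pics/ and viewed, at most 10 in all, crops included, and the job is handed in when it is done.

Besides the shell and the picture viewer there is one more tool, called after "Call:" as name([rows], argument=value, ...), one row to a line, values as JSON. jog_arm: Moves the arm, as the interface text tells. Its arguments: {"type":"object","properties":{"plan":{"type":"array"},"squeeze":{"type":"number"}},"required":["plan"]}

```bash
mkdir -p pics; ls; python3 - <<'E'
from bench import status,camera
import cv2,numpy as np
s=status.read_state();print({k:np.round(v,3).tolist() for k,v in s.items()})
ims=[]
for n in("scene","side"):
    c=camera(n);np.savez(f"pics/{n}0.npz",**c);print(n,c["fx"],c["cx"],c["cy"],np.round(c["world_from_camera"],3).tolist())
    cv2.imwrite(f"pics/{n}0.png",cv2.resize(c["image"][:,:,::-1],(768,576)))
E
```

```text
pics
{'time': 0.0, 'joint_positions': [1.195, 0.333, -0.065, 1.461, 0.022, 1.35, -0.089], 'joint_vel': [-0.001, -0.001, 0.001, -0.001, -0.001, 0.001, -0.001], 'joint_torque': [-0.002, -62.326, 0.024, -38.99, -0.061, 0.04, 0.0], 'ee_pos': [0.216, -0.586, 0.222], 'eef_rot': [0.984, 0.175, -0.0, -0.001], 'ft_force': [-0.33, -0.511, 0.142], 'torque': [0.01, -0.001, -0.065], 'grip_force': 0.0, 'width': 0.087}
scene 451.9319958049575 262.8636841711026 189.42774092570906 [[-0.07, 0.625, -0.778, 1.486], [0.998, 0.047, -0.052, 0.053], [0.004, -0.779, -0.626, 0.801], [0.0, 0.0, 0.0, 1.0]]
side 350.8455168966657 254.5201923096831 196.28144557451407 [[0.897, -0.282, 0.34, 0.281], [-0.442, -0.602, 0.665, -0.566], [0.017, -0.747, -0.664, 0.634], [0.0, 0.0, 0.0, 1.0]]
```

View pics/scene0.png

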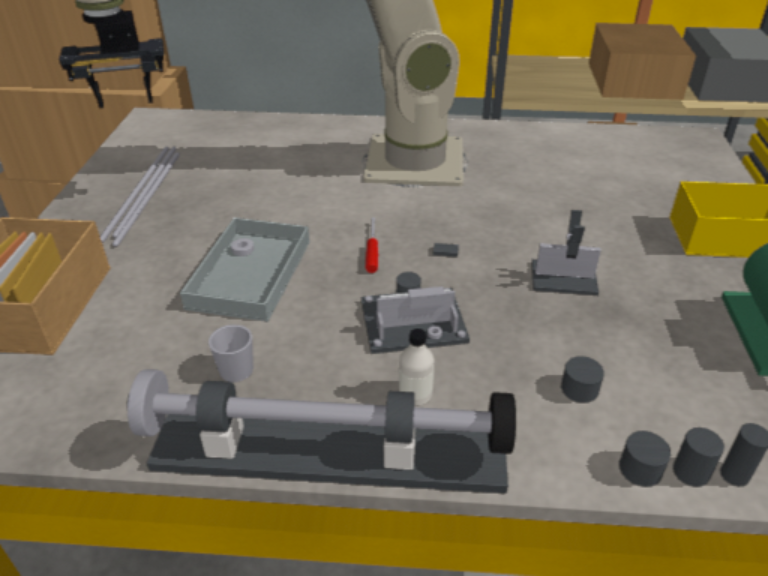

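View pics/side0.png

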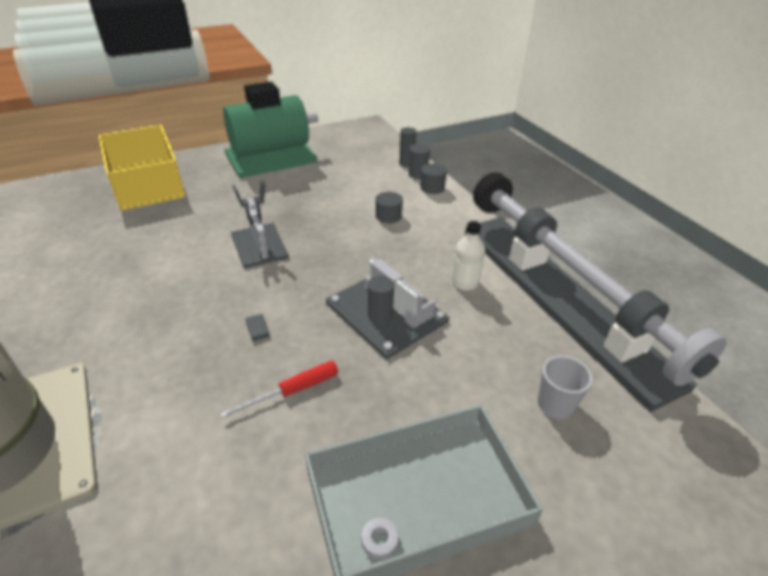

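Scene view (768x576 pixels): fixture at (415,315) with channel (430,302) and round (408,285), tray (248,267), and rail with clamp (567,255). The side view shows the same: round (380,300), clamp (258,225), tray (425,490).

```bash
cat > h.py <<'E'
import numpy as np,cv2
from scipy.spatial.transform import Rotation as R
def cloud(c,T=None):
    z=c["z_map"];v,u=np.mgrid[:z.shape[0],:z.shape[1]]
    p=np.stack([(u-c["cx"])/c["fx"]*z,(v-c["cy"])/c["fy"]*z,z],-1)
    T=c["world_from_camera"] if T is None else T
    w=p@T[:3,:3].T+T[:3,3]; w[z==0]=np.nan
    return w
def TT(s):
    T=np.eye(4);T[:3,:3]=R.from_quat(s["eef_rot"]).as_matrix();T[:3,3]=s["ee_pos"];return T
def delta(s,target,yaw):
    "tool-frame shift mm and rotvec to a tool-down pose whose tool y axis is at yaw in world"
    T=TT(s);y=np.array([np.cos(yaw),np.sin(yaw),0]);z=np.array([0,0,-1.]);M=np.stack([np.cross(y,z),y,z],1)
    return np.round(R.from_matrix(T[:3,:3].T@M).as_rotvec(),3),np.round(T[:3,:3].T@(np.array(target)-T[:3,3])*1000,1)
E
python3 - <<'E'
from h import *
for n,px in(("scene",dict(fixt_channel=(430,295),roundtop=(408,278),tray1=(238,222),tray2=(308,230),tray3=(265,313),tray4=(186,303),bearing=(242,244),clamp=(573,225),flat=(446,249),driver=(372,258),oil=(418,340))),("side",dict(roundtop=(380,285),channel=(383,272),clamp=(250,205),railfoot=(260,247),tray=(480,412),tray2=(310,458),tray3=(540,512),bearing=(380,525)))):
    c=dict(np.load(f"pics/{n}0.npz"));w=cloud(c)
    for k,(u,v) in px.items(): print(n,k,np.round(w[int(v/1.5),int(u/1.5)],3))
E
```

```text
scene fixt_channel [0.61  0.053 0.078]
scene roundtop [0.571 0.016 0.08 ]
scene tray1 [ 0.346 -0.348  0.027]
scene tray2 [ 0.364 -0.198  0.029]
scene tray3 [ 0.611 -0.233  0.02 ]
scene tray4 [ 0.594 -0.378  0.018]
scene bearing [ 0.396 -0.328  0.01 ]
scene clamp [0.471 0.3   0.136]
scene flat [0.383 0.082 0.009]
scene driver [ 0.444 -0.06   0.024]
scene oil [0.774 0.039 0.128]
side roundtop [0.57  0.01  0.081]
side channel [0.592 0.043 0.078]
side clamp [0.442 0.306 0.099]
side railfoot [0.439 0.261 0.031]
side tray [ 0.605 -0.238  0.032]
side tray2 [ 0.366 -0.207  0.037]
side tray3 [ 0.586 -0.39   0.035]
side bearing [ 0.413 -0.316  0.019]
```

```bash
python3 - <<'E'
from h import *
from bench import status
print(delta(status.read_state(),[0.53,0.03,0.36],-np.pi/2))
E
```

```text
(array([-0.001,  0.   ,  0.353]), array([ 507.7, -469.8, -137.6]))
```

Call:
jog_arm([
  [0,0,0.353,508,-470,-138,1],
  [0,0,0.353,508,-470,-138,1],
  [0,0,0.353,508,-470,-138,1],
  [0,0,0.353,508,-470,-138,1],
  [0,0,0.353,508,-470,-138,1],
  [0,0,0.353,508,-470,-138,1],
  [0,0,0.353,508,-470,-138,1],
  [0,0,0.353,508,-470,-138,1],
  [0,0,0.353,508,-470,-138,1],
  [0,0,0.353,508,-470,-138,1],
  [0,0,0.353,508,-470,-138,1],
  [0,0,0.353,508,-470,-138,1],
], squeeze=30)

```text
time: 1.3
ee_pos: [0.4835, -0.0605, 0.3403]
eef_rot: [1.0, -0.0, 0.0, 0.0]
ft_force: [1.0, 0.1, -0.9]
width: 0.0869
grip_force: 0.0
```

Call:
jog_arm([
  [0,0,0,0,0,0,1],
])

```text
time: 1.4
ee_pos: [0.4851, -0.0552, 0.3409]
eef_rot: [1.0, 0.005, 0.001, -0.001]
ft_force: [-0.2, -0.9, 0.2]
width: 0.0867
grip_force: 0.0
```

Call:
jog_arm([
  [0,0,0,45,-85,-20,1],
  [0,0,0,45,-85,-20,1],
  [0,0,0,45,-85,-20,1],
  [0,0,0,45,-85,-20,1],
  [0,0,0,45,-85,-20,1],
])

```text
time: 1.9
ee_pos: [0.5279, 0.0213, 0.3593]
eef_rot: [1.0, -0.001, -0.0, 0.0]
ft_force: [-0.3, 0.1, -0.8]
width: 0.0873
grip_force: 0.0
```

```bash
cat > w.py <<'E'
from h import *
from bench import status,camera
def wrist(name):
    s=status.read_state();c=camera("wrist");T=TT(s)@c["mount"]
    np.savez(f"pics/{name}.npz",T=T,**c);cv2.imwrite(f"pics/{name}.png",cv2.resize(c["image"][:,:,::-1],(768,576)))
    return s,c,T
E
python3 - <<'E'
from w import *
s,c,T=wrist("w1");print(np.round(s["ee_pos"],3),c["fx"],np.round(c["mount"],3).tolist())
w=cloud(c,T);print(np.round([w[192,256],w[10,10],w[370,500]],3))
E
```

```text
[0.528 0.021 0.359] 329.0704478559674 [[0.0, -0.962, -0.274, 0.075], [1.0, 0.0, -0.0, 0.0], [0.001, -0.274, 0.962, -0.161], [0.0, 0.0, 0.0, 1.0]]
[[ 0.455  0.02  -0.002]
 [ 0.725  0.369 -0.001]
 [ 0.553 -0.025  0.469]]
```

View pics/w1.png

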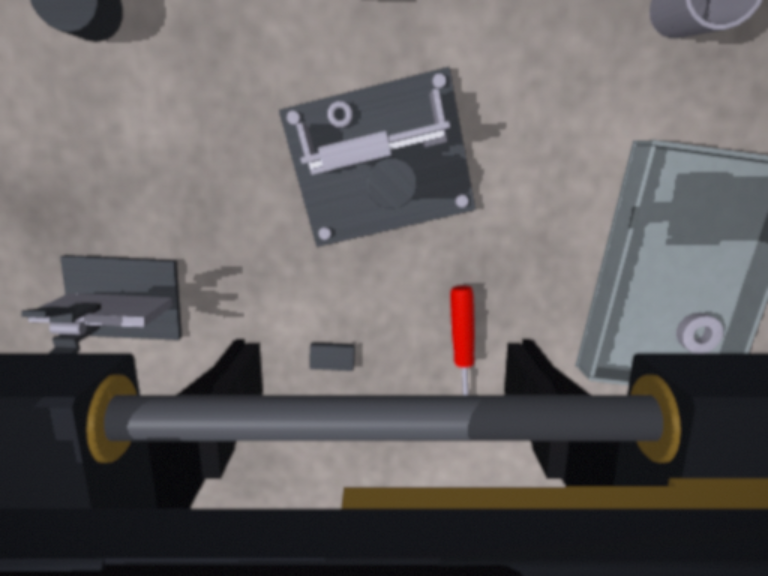

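Wrist view: fixture rectangle centred (380,155), channel (353,150), round top (390,183), clamp (70,315) on rail, tray right with bearing (702,333). Now depth-based measurement.

```bash
cat > m.py <<'E'
from h import *
def rect(q):
    (c,s,a)=cv2.minAreaRect((q*1000).astype(np.float32))
    if s[0]<s[1]: s=s[::-1];a+=90
    return np.round(c,1),np.round(s,1),round((a+90)%180-90,1)   # angle of long side from world x
def region(w,x0,x1,y0,y1,z0,z1):
    m=(w[...,0]>x0)&(w[...,0]<x1)&(w[...,1]>y0)&(w[...,1]<y1)&(w[...,2]>z0)&(w[...,2]<z1)
    return w[m]
E
python3 - <<'E'
from m import *
d=dict(np.load("pics/w1.npz"));w=cloud(d,d["T"])
F=(0.5,0.72,-0.09,0.14)
def show(n,q): print(n,len(q),np.round(np.median(q[:,2]),4),*rect(q[:,:2]))
show("base",region(w,*F,.008,.016))
show("table->",region(w,*F,-.005,.005))
show("top all",region(w,*F,.066,.095))
q=region(w,*F,.066,.095);print(np.histogram(q[:,2],bins=np.arange(.066,.096,.002)))
show(">79.5",region(w,*F,.0795,.095))
show("74-76",region(w,*F,.07,.0765))
R_=(0.35,0.56,0.18,0.4)
q=region(w,*R_,.008,.2);print(np.histogram(q[:,2],bins=np.arange(.008,.16,.008)))
show("foot",region(w,*R_,.006,.014))
show("railtop",region(w,*R_,.070,.079))
show("handles",region(w,*R_,.1,.2))
show("handletop",region(w,*R_,.13,.2))
t=region(w,.3,.7,-.45,-.15,.034,.046);show("trayrim",t);print(t.min(0),t.max(0))
show("trayfloor",region(w,.3,.7,-.45,-.15,.002,.009))
show("bearing",region(w,.36,.45,-.36,-.28,.016,.025))
E
```

```text
base 8188 0.0108 [590.4  24.6] [170.4 140.3] -76.7
table-> 12119 -0.0012 [610.  25.] [230.  219.9] -90.0
top all 2017 0.0776 [583.  25.] [130.9  64.8] -81.8
(array([  2,   0,   5, 230, 290, 560, 211, 664,  55,   0,   0,   0,   0,
         0]), array([0.066, 0.068, 0.07 , 0.072, 0.074, 0.076, 0.078, 0.08 , 0.082,
       0.084, 0.086, 0.088, 0.09 , 0.092, 0.094]))
>79.5 816 0.0808 [573.4  13.6] [41.9 41.1] 89.4
74-76 665 0.0746 [604.6  28. ] [131.4  19.6] -77.0
(array([2241,  128,  129,  128,  115,  106,  101,  144,  374,   45,   65,
        285,  229,   27,   34,   40,   66,    0]), array([0.008, 0.016, 0.024, 0.032, 0.04 , 0.048, 0.056, 0.064, 0.072,
       0.08 , 0.088, 0.096, 0.104, 0.112, 0.12 , 0.128, 0.136, 0.144,
       0.152]))
foot 2580 0.009 [445.8 305.4] [121.1  90.3] 87.0
railtop 410 0.0738 [446.7 304.9] [109.5  26.2] 79.1
handles 610 0.1051 [451.  308.2] [49.7 27.4] -11.6
handletop 100 0.1367 [472.4 307. ] [20.   6.1] 82.9
trayrim 1314 0.038 [ 522.  -299.8] [342.4 161.6] -7.3
[ 0.35740653 -0.37101739  0.03400962] [ 0.69997706 -0.19925901  0.04546692]
trayfloor 10655 0.0037 [ 499.9 -269.8] [288.3 209. ] -7.2
bearing 453 0.0186 [ 407.8 -332.3] [55.9 42.4] 88.6
```

```bash
python3 - <<'E'
from m import *
from bench import status
d=dict(np.load("pics/w1.npz"));w=cloud(d,d["T"])
q=region(w,.5,.72,-.09,.14,.0758,.0785)
a=np.radians(13.3);X=np.array([np.cos(a),np.sin(a)]);Y=np.array([-X[1],X[0]]);O=np.array([.605,.028])
f=(q[:,:2]-O)@np.stack([X,Y],1);k=(abs(f[:,0])<.014);f=f[k]
print("channel fx",np.percentile(f[:,0],[2,50,98]),"fy",np.percentile(f[:,1],[1,5,50,95,99]),rect(f))
q=region(w,.3,.62,-.45,-.15,.036,.042);print(len(q),rect(q[:,:2]))
s=status.read_state();print(s["ee_pos"],s["joint_positions"]);print(delta(s,[.5735,.0135,.11],np.radians(-76.7)))
E
```

```text
channel fx [-0.00994892 -0.00047     0.0091294 ] fy [-0.01084947 -0.00863752  0.01744664  0.04555429  0.04807467] (array([-1.4, 22.3]), array([67.3, 22.1]), 89.7)
1122 (array([ 476.1, -293.8]), array([250. , 160.8]), -7.4)
[0.52787018 0.02107749 0.35946315] [ 0.46159749  0.12951081 -0.65208783  1.44688336  0.07906629  1.59238035
 -1.75802148]
(array([ 0.001,  0.001, -0.235]), array([ 45.8,   7.3, 249.4]))
```

Call:
jog_arm([
  [0,0,-0.235,46,7,100,1],
  [0,0,-0.235,46,7,150,1],
  [0,0,-0.235,46,7,200,1],
  [0,0,-0.235,46,7,230,1],
  [0,0,-0.235,46,7,245,1],
  [0,0,-0.235,46,7,245,1],
  [0,0,-0.235,46,7,245,1],
  [0,0,-0.235,46,7,245,1],
  [0,0,-0.235,46,7,245,1],
])

```text
time: 2.85
ee_pos: [0.5757, 0.0155, 0.1178]
eef_rot: [0.993, 0.117, 0.002, 0.0]
ft_force: [0.4, -0.1, 0.3]
width: 0.0868
grip_force: 0.0
```

```bash
python3 - <<'E'
from h import *
from bench import status
s=status.read_state();print(s["ee_pos"]);print(delta(s,[.5735,.0135,.042],np.radians(-76.7)))
E
```

```text
[0.57572136 0.01554222 0.11781037]
(array([ 0.001, -0.004,  0.002]), array([-2.9,  1.4, 75.8]))
```

Call:
jog_arm([
  [0,-0.004,0,-3,1,30,1],
  [0,-0.004,0,-3,1,60,1],
  [0,-0.004,0,-3,1,76,1],
  [0,-0.004,0,-3,1,76,1],
  [0,-0.004,0,-3,1,76,0.4],
  [0,-0.004,0,-3,1,76,-1],
  [0,-0.004,0,-3,1,76,-1],
  [0,-0.004,0,-3,1,76,-1],
  [0,-0.004,0,-3,1,76,-1],
  [0,-0.004,0,-3,1,76,-1],
], squeeze=50)

```text
time: 3.85
ee_pos: [0.5716, 0.0139, 0.039]
eef_rot: [0.993, 0.117, -0.002, 0.0]
ft_force: [-0.3, 0.3, 0.3]
width: 0.047
grip_force: 0.0
```

```bash
python3 - <<'E'
from h import *
from bench import status
s=status.read_state();print(s["ee_pos"],s["width"],s["grip_force"])
a=np.radians(-7.4);X=np.array([np.cos(a),np.sin(a)]);Y=np.array([-X[1],X[0]])
p=np.array([.476,-.294])+.075*X+0.005*Y;print(p)
print(delta(s,[*p,.13],np.radians(-97.4)))
E
```

```text
[0.57161273 0.01390511 0.03904823] 0.04699305661464057 0.0
[ 0.55101932 -0.29870131]
(array([0.001, 0.004, 0.364]), array([-93.1, 299.3, -90.5]))
```

Call:
jog_arm([
  [0,0,0,0,0,0,-1],
  [0,0,0,0,0,0,-1],
  [0,0,0,0,0,-15,-1],
  [0,0,0,0,0,-45,-1],
  [0,0,0,0,0,-80,-1],
  [0,0,0,0,0,-91,-1],
])

```text
time: 4.45
ee_pos: [0.5731, 0.0146, 0.1334]
eef_rot: [0.993, 0.117, 0.0, 0.0]
ft_force: [0.8, -0.3, -8.1]
width: 0.0433
grip_force: 50.0
```

Call:
jog_arm([
  [0,0,0,-5,20,0,-1],
  [0,0,0.05,-20,60,0,-1],
  [0,0,0.1,-35,100,0,-1],
  [0,0,0.2,-50,150,0,-1],
  [0,0,0.3,-65,200,0,-1],
  [0,0,0.364,-80,245,0,-1],
  [0,0,0.364,-88,280,0,-1],
  [0,0,0.364,-93,295,0,-1],
  [0,0,0.364,-93,299,0,-1],
  [0,0,0.364,-93,299,0,-1],
  [0,0,0.364,-93,299,0,-1],
])

```text
time: 5.55
ee_pos: [0.5514, -0.2961, 0.1298]
eef_rot: [0.998, -0.063, -0.002, -0.0]
ft_force: [0.1, 0.7, -8.0]
width: 0.0434
grip_force: 50.0
```

```bash
python3 - <<'E'
from h import *
from bench import status
s=status.read_state();print(s["ee_pos"],s["width"],s["grip_force"],s["ft_force"])
print(delta(s,[.551,-.2987,.0325],np.radians(-97.4)))
E
```

```text
[ 0.55137767 -0.29608975  0.12980899] 0.043446047165301836 49.99938991852105 [ 0.0670916   0.71234655 -7.9710435 ]
(array([0.   , 0.004, 0.003]), array([ 0.4,  2.6, 97.3]))
```

Call:
jog_arm([
  [0,0,0,0,2,30,-1],
  [0,0,0,0,2,60,-1],
  [0,0,0,0,2,80,-1],
  [0,0,0,0,2,90,-1],
  [0,0,0,0,2,94,-1],
  [0,0,0,0,2,96,-1],
  [0,0,0,0,2,96,-1],
  [0,0,0,0,2,96,-1],
])

```text
time: 6.35
ee_pos: [0.551, -0.3007, 0.0354]
eef_rot: [0.998, -0.065, -0.001, 0.001]
ft_force: [-0.2, 0.3, -7.6]
width: 0.0433
grip_force: 50.0
```

Call:
jog_arm([
  [0,0,0,0,0,1.5,-1],
  [0,0,0,0,0,2.5,-1],
  [0,0,0,0,0,3,-1],
  [0,0,0,0,0,3,-1],
])

```text
time: 6.75
ee_pos: [0.5506, -0.3007, 0.032]
eef_rot: [0.998, -0.065, -0.002, 0.001]
ft_force: [-3.4, 0.5, 1.4]
width: 0.0431
grip_force: 50.0
```

Contact with the floor: release, rise.

Call:
jog_arm([
  [0,0,0,0,0,0,-0.2],
  [0,0,0,0,0,0,0.3],
  [0,0,0,0,0,0,0.5],
  [0,0,0,0,0,0,0.5],
  [0,0,0,0,0,-30,0.5],
  [0,0,0,0,0,-70,0.5],
  [0,0,0,0,0,-110,0.5],
  [0,0,0,0,0,-120,0.5],
])

```text
time: 7.55
ee_pos: [0.5532, -0.3011, 0.1564]
eef_rot: [0.998, -0.064, 0.002, 0.002]
ft_force: [0.2, -0.4, 0.3]
width: 0.0652
grip_force: 0.0
```

```bash
python3 - <<'E'
from h import *
from bench import status
s=status.read_state();print(s["ee_pos"],s["width"],s["joint_positions"])
a=np.radians(13.3);X=np.array([np.cos(a),np.sin(a)]);Y=np.array([-X[1],X[0]]);p=np.array([.605,.028])-.0004*X+.0185*Y
print(p,delta(s,[*p,.15],a))
E
```

```text
[ 0.55320251 -0.30111601  0.15644962] 0.0651702777131841 [ 0.76507692  0.41751873 -0.44288022  1.51847578  0.18788471  1.24311528
 -1.40426594]
[0.60035481 0.04591179] (array([ 0.006,  0.002, -1.932]), array([   2.1, -350.2,    5.1]))
```

Call:
jog_arm([
  [0,0,-0.15,2,-30,-60,1],
  [0,0,-0.3,2,-80,-95,1],
  [0,0,-0.45,2,-130,-95,1],
  [0,0,-0.6,2,-180,-95,1],
  [0,0,-0.75,2,-230,-95,1],
  [0,0,-0.9,2,-280,-95,1],
  [0,0,-1.05,2,-320,-95,1],
  [0,0,-1.2,2,-350,-95,1],
  [0,0,-1.35,2,-350,-95,1],
  [0,0,-1.5,2,-350,-95,1],
  [0,0,-1.65,2,-350,-95,1],
  [0,0,-1.8,2,-350,-95,1],
])

```text
time: 8.75
ee_pos: [0.5983, 0.0467, 0.2452]
eef_rot: [0.669, 0.744, -0.002, -0.001]
ft_force: [0.4, 0.1, 0.5]
width: 0.0874
grip_force: 0.0
```

Call:
jog_arm([
  [0,0,-0.132,0,0,0,1],
  [0,0,-0.132,0,0,0,1],
  [0,0,-0.132,0,0,0,1],
])

```text
time: 9.05
ee_pos: [0.5983, 0.0465, 0.2454]
eef_rot: [0.622, 0.783, -0.002, -0.001]
ft_force: [-0.3, 0.7, -0.6]
width: 0.0868
grip_force: 0.0
```

```bash
python3 - <<'E'
from w import *
from m import *
s,c,T=wrist("w2");w=cloud(c,T);print(s["ee_pos"],s["joint_positions"])
a=np.radians(13.3);X=np.array([np.cos(a),np.sin(a)]);Y=np.array([-X[1],X[0]]);O=np.array([.605,.028])
print("base",rect(region(w,.5,.72,-.09,.14,.008,.016)[:,:2]))
q=region(w,.5,.72,-.09,.14,.07,.09);print(np.histogram(q[:,2],bins=np.arange(.07,.09,.001)))
f=(q[:,:2]-O)@np.stack([X,Y],1);
for lo,hi in((.072,.0755),(.0762,.09)):
    g=f[(q[:,2]>lo)&(q[:,2]<hi)]; print(lo,np.round(np.percentile(g,[1,50,99],axis=0)*1000,1).T.tolist(),rect(g))
print(delta(s,[.6004,.0459,.15],a))
E
```

```text
[0.59825121 0.04651528 0.24537961] [ 0.53746206  0.40402952 -0.90783597  1.45594157  0.31721533  1.43949807
 -0.14562516]
base (array([591.6,  24.4]), array([169.1, 140.3]), -76.8)
(array([  0,  11,  85, 277, 192, 186, 526, 344,  49,   0,   0,   0,   0,
         0,   0,   0,   0,   0,   0]), array([0.07 , 0.071, 0.072, 0.073, 0.074, 0.075, 0.076, 0.077, 0.078,
       0.079, 0.08 , 0.081, 0.082, 0.083, 0.084, 0.085, 0.086, 0.087,
       0.088, 0.089]))
0.072 [[-7.5, 1.5, 8.5], [-64.1, -25.4, 64.3]] (array([-0.5,  0.1]), array([130.9,  17.7]), 88.6)
0.0762 [[-8.9, 0.4, 10.5], [-11.0, 19.2, 47.8]] (array([ 0.7, 11.2]), array([73.8, 19.2]), 89.5)
(array([-0.004, -0.   , -0.004]), array([-1.1,  2.4, 95.4]))
```

View pics/w2.png

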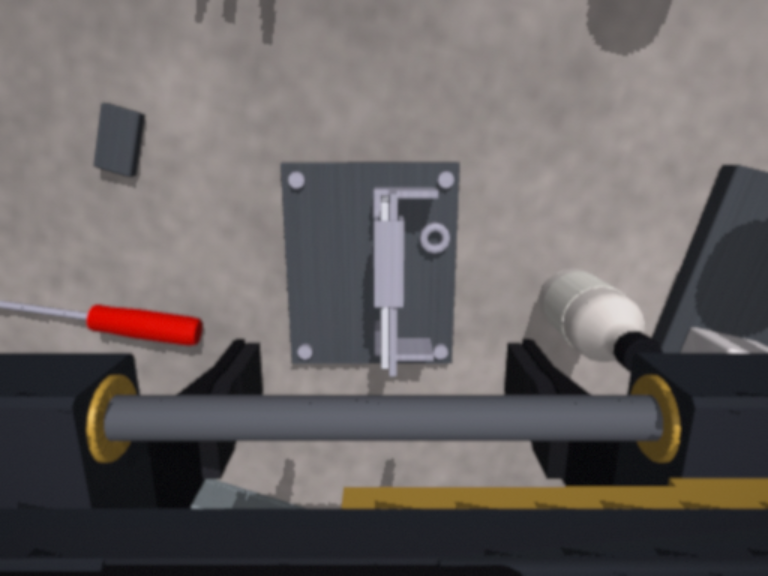

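Channel centred at (390,263), fixture in place, round gone. Descend onto the channel.

Call:
jog_arm([
  [0,0,0,-1,2.8,50,1],
  [0,0,0,-1,2.8,100,1],
  [0,0,0,-1,2.8,150,1],
  [0,0,0,-1,2.8,180,0.6],
  [0,0,0,-1,2.8,189,0.2],
  [0,0,0,-1,2.8,189,0],
  [0,0,0,-1,2.8,189,-0.2],
], squeeze=20)

```text
time: 9.8
ee_pos: [0.6017, 0.0464, 0.0587]
eef_rot: [0.621, 0.784, -0.001, -0.0]
ft_force: [-0.2, 0.8, 0.3]
width: 0.0629
grip_force: 0.0
```

Call:
jog_arm([
  [0,0,0,0,0,0,-0.45],
  [0,0,0,0,0,0,-0.52],
  [0,0,0,0,0,0,-1],
  [0,0,0,0,0,0,-1],
  [0,0,0,0,0,0,-1],
  [0,0,0,0,0,0,-1],
])

```text
time: 10.4
ee_pos: [0.6006, 0.046, 0.0568]
eef_rot: [0.621, 0.784, -0.002, -0.001]
ft_force: [0.6, 0.2, 1.6]
width: 0.0199
grip_force: 20.0
```

Gripped (19.9 mm). Lift straight up.

Call:
jog_arm([
  [0,0,0,0,0,-5,-1],
  [0,0,0,0,0,-20,-1],
  [0,0,0,0,0,-40,-1],
  [0,0,0,0,0,-75,-1],
  [0,0,0,0,0,-95,-1],
  [0,0,0,0,0,-95,-1],
])

```text
time: 11.0
ee_pos: [0.6024, 0.0468, 0.1558]
eef_rot: [0.62, 0.784, 0.0, 0.001]
ft_force: [0.4, -0.7, -1.5]
width: 0.0198
grip_force: 20.0
```

```bash
python3 - <<'E'
from h import *
from bench import status
s=status.read_state();print(s["ee_pos"],s["width"],s["grip_force"],s["ft_force"])
a=np.radians(-7.4);X=np.array([np.cos(a),np.sin(a)]);Y=np.array([-X[1],X[0]])
p=np.array([.476,-.294])-.03*X+0.02*Y;print(p)
for y in(82.6,-97.4):print(delta(s,[*p,.15],np.radians(y)))
E
```

```text
[0.60237713 0.0468019  0.15583837] 0.019845602404874742 20.030209705873858 [ 0.4464574  -0.70203053 -1.5423598 ]
[ 0.44882578 -0.27030271]
(array([ 0.   ,  0.002, -1.209]), array([-273.2, -222.4,    5.9]))
(array([ 0.002, -0.   ,  1.932]), array([-273.2, -222.4,    5.9]))
```

Call:
jog_arm([
  [0,0,-0.1,-25,-20,0,-1],
  [0,0,-0.22,-60,-48,0,-1],
  [0,0,-0.36,-95,-76,0,-1],
  [0,0,-0.5,-130,-104,0,-1],
  [0,0,-0.64,-165,-132,0,-1],
  [0,0,-0.78,-200,-160,0,-1],
  [0,0,-0.92,-230,-185,0,-1],
  [0,0,-1.06,-255,-208,0,-1],
  [0,0,-1.18,-270,-220,0,-1],
  [0,0,-1.209,-273,-222,0,-1],
  [0,0,-1.209,-273,-222,0,-1],
  [0,0,-1.209,-273,-222,0,-1],
])

```text
time: 12.2
ee_pos: [0.4475, -0.27, 0.1525]
eef_rot: [0.065, 0.998, -0.0, -0.002]
ft_force: [0.6, -0.2, -0.9]
width: 0.0199
grip_force: 20.0
```

```bash
python3 - <<'E'
from h import *
from bench import status
s=status.read_state();print(s["ee_pos"],s["width"],s["ft_force"],s["joint_positions"])
print(delta(s,[.4488,-.2703,.0105],np.radians(82.6)))
E
```

```text
[ 0.44752585 -0.26997522  0.15250695] 0.019864709215859915 [ 0.63265487 -0.20921779 -0.89363645] [ 1.37680844  0.33834731 -1.07389682  1.77606611  0.31793149  1.22020455
  1.65432794]
(array([-0.001, -0.004, -0.001]), array([ -1.9,   0. , 142. ]))
```

Call:
jog_arm([
  [0,-0.004,0,-2,0,40,-1],
  [0,-0.004,0,-2,0,80,-1],
  [0,-0.004,0,-2,0,110,-1],
  [0,-0.004,0,-2,0,130,-1],
  [0,-0.004,0,-2,0,136,-1],
  [0,-0.004,0,-2,0,139,-1],
  [0,-0.004,0,-2,0,140.5,-1],
  [0,-0.004,0,-2,0,141,-1],
  [0,-0.004,0,-2,0,141,-1],
])

```text
time: 13.1
ee_pos: [0.4494, -0.2713, 0.0124]
eef_rot: [0.065, 0.998, -0.001, 0.001]
ft_force: [-0.3, 0.0, -1.4]
width: 0.0196
grip_force: 20.0
```

Call:
jog_arm([
  [0,0,0,0,0,1,-1],
  [0,0,0,0,0,2,-1],
  [0,0,0,0,0,2,-0.6],
  [0,0,0,0,0,2,-0.1],
  [0,0,0,0,0,2,0],
  [0,0,0,0,0,2,0],
  [0,0,0,0,0,-40,0],
  [0,0,0,0,0,-90,0],
  [0,0,0,0,0,-140,0],
  [0,0,0,0,0,-190,0],
  [0,0,0,0,0,-240,0],
  [0,0,0,0,0,-240,0],
])

```text
time: 14.3
ee_pos: [0.4517, -0.2712, 0.2579]
eef_rot: [0.065, 0.998, -0.003, 0.004]
ft_force: [0.2, -0.3, -0.6]
width: 0.0436
grip_force: 0.0
```

```bash
python3 - <<'E'
from w import *
from m import *
s,c,T=wrist("w3");w=cloud(c,T)
q=region(w,.36,.42,-.4,-.2,.01,.06);print(s["ee_pos"])
q=region(w,.3,.62,-.38,-.21,.011,.1);print(np.histogram(q[:,2],bins=np.arange(.01,.1,.01)))
q=region(w,.3,.62,-.38,-.21,.065,.1);print("round",len(q),len(q) and rect(q[:,:2]))
print(delta(s,[.446,.306,.32],np.radians(-3)))
E
```

```text
[ 0.45169392 -0.27117158  0.25790802]
(array([1323, 1066, 2424,  149,  119,  119,  709,    0]), array([0.01, 0.02, 0.03, 0.04, 0.05, 0.06, 0.07, 0.08, 0.09]))
round 769 (array([ 544.7, -299.5]), array([43.2, 28.2]), 83.1)
(array([1.000e-03, 1.100e-02, 1.494e+00]), array([ 79.7, 571.2, -66.3]))
```

View pics/w3.png

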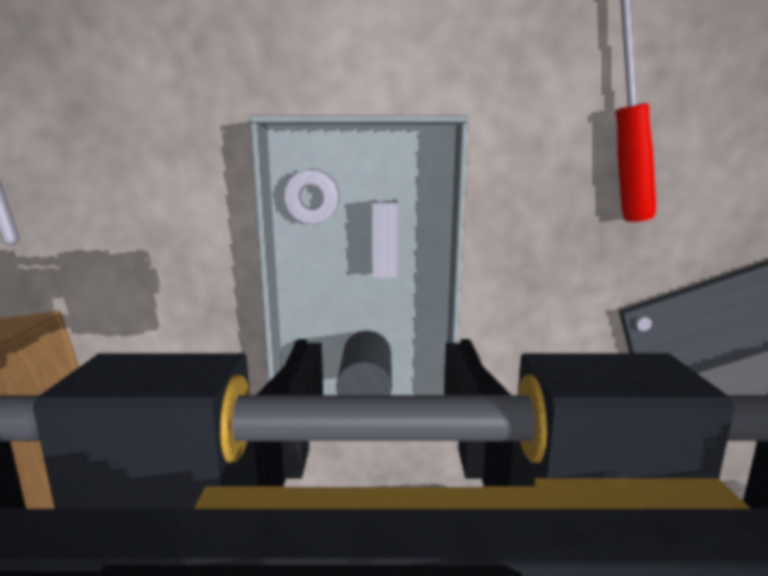

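Tray holds the channel (385,238), the upright round (365,370), and the bearing (311,196). Now to the clamp.

Call:
jog_arm([
  [0,0,0.1,80,30,-30,1],
  [0,0,0.25,80,80,-66,1],
  [0,0,0.4,80,130,-66,1],
  [0,0,0.55,80,180,-66,1],
  [0,0,0.7,80,230,-66,1],
  [0,0,0.85,80,280,-66,1],
  [0,0,1.0,80,330,-66,1],
  [0,0,1.15,80,380,-66,1],
  [0,0,1.3,80,430,-66,1],
  [0,0,1.45,80,480,-66,1],
  [0,0,1.494,80,520,-66,1],
  [0,0,1.494,80,550,-66,1],
])

```text
time: 15.55
ee_pos: [0.4275, 0.2321, 0.318]
eef_rot: [0.728, 0.686, 0.004, 0.001]
ft_force: [2.0, 47.0, -28.0]
width: 0.0868
grip_force: 0.0
```

```bash
python3 - <<'E'
from h import *
from bench import status
s=status.read_state();print(s["ee_pos"],s["joint_positions"])
print(delta(s,[.446,.29,.32],np.radians(-3)))
E
```

```text
[0.42749834 0.23211609 0.31800605] [ 1.36864824 -0.49883354 -1.46941367  1.61066433 -0.49883067  1.57733332
 -0.15420429]
(array([ 0.006, -0.004, -0.008]), array([58.9, 15. , -1.7]))
```

Call:
jog_arm([
  [0,0,0,0,0,0,1],
])

```text
time: 15.65
ee_pos: [0.4283, 0.2329, 0.3199]
eef_rot: [0.726, 0.687, 0.005, 0.002]
ft_force: [0.0, -0.6, 0.2]
width: 0.0871
grip_force: 0.0
```

```bash
python3 - <<'E'
from bench import status
import numpy as np
s=status.read_state();print({k:np.round(v,3).tolist() for k,v in s.items()})
E
```

```text
{'time': 15.65, 'joint_positions': [1.367, -0.499, -1.467, 1.607, -0.499, 1.578, -0.151], 'joint_vel': [0.022, 0.008, -0.007, 0.064, 0.051, 0.002, 0.135], 'joint_torque': [-1.342, 26.367, 18.159, -36.433, -0.854, 0.043, -2.131], 'ee_pos': [0.428, 0.233, 0.32], 'eef_rot': [0.726, 0.687, 0.005, 0.002], 'ft_force': [0.003, -0.576, 0.175], 'torque': [-0.018, -0.136, 0.025], 'grip_force': 0.0, 'width': 0.087}
```

Call:
jog_arm([
  [0,0,0,0,25,0,1],
  [0,0,0,0,60,0,1],
  [0,0,0,0,100,0,1],
  [0,0,0,0,140,0,1],
  [0,0,0,0,170,0,1],
  [0,0,0,0,180,0,1],
  [0,0,0,0,180,0,1],
])

```text
time: 16.35
ee_pos: [0.4739, 0.1774, 0.3402]
eef_rot: [0.725, 0.688, 0.024, 0.01]
ft_force: [0.3, 0.2, -0.1]
width: 0.0868
grip_force: 0.0
```

```bash
python3 - <<'E'
from bench import status
import numpy as np
s=status.read_state();print(s["ee_pos"],np.round(s["joint_positions"],3))
E
```

```text
[0.47385002 0.17739226 0.34018669] [ 1.529 -0.499 -1.468  1.561 -0.517  1.58  -0.01 ]
```

Call:
jog_arm([
  [0,0,0,-30,0,0,1],
  [0,0,0,-75,10,0,1],
  [0,0,0,-120,30,0,1],
  [0,0,0,-165,50,0,1],
  [0,0,0,-210,60,0,1],
  [0,0,0,-240,70,0,1],
  [0,0,0,-260,70,0,1],
  [0,0,0,-260,70,0,1],
])

```text
time: 17.15
ee_pos: [0.5045, -0.0838, 0.3422]
eef_rot: [0.727, 0.686, 0.031, 0.02]
ft_force: [0.4, -0.1, 0.2]
width: 0.0871
grip_force: 0.0
```

```bash
cat > k.py <<'E'
import numpy as np
from scipy.optimize import least_squares
from scipy.spatial.transform import Rotation as R
D=[([1.195,.333,-.065,1.461,.022,1.35,-.089],[.216,-.586,.222],[.984,.175,0,-.001]),
([0.46159749,0.12951081,-0.65208783,1.44688336,0.07906629,1.59238035,-1.75802148],[.52787,.02108,.35946],[1,-.001,0,0]),
([0.76507692,0.41751873,-0.44288022,1.51847578,0.18788471,1.24311528,-1.40426594],[.5532,-.30112,.15645],[.998,-.064,.002,.002]),
([0.53746206,0.40402952,-0.90783597,1.45594157,0.31721533,1.43949807,-0.14562516],[.59825,.04652,.24538],[.622,.783,-.002,-.001]),
([1.37680844,0.33834731,-1.07389682,1.77606611,0.31793149,1.22020455,1.65432794],[.44753,-.26998,.15251],[.065,.998,0,-.002]),
([1.36864824,-0.49883354,-1.46941367,1.61066433,-0.49883067,1.57733332,-0.15420429],[.4275,.23212,.31801],[.728,.686,.004,.001]),
([1.529,-.499,-1.468,1.561,-.517,1.58,-.01],[.47385,.17739,.34019],[.725,.688,.024,.01])]
E
python3 - <<'E'
from k import *
from bench import status
s=status.read_state();print(s["ee_pos"],np.round(s["joint_positions"],4).tolist(),s["eef_rot"])
D.append((s["joint_positions"],s["ee_pos"],s["eef_rot"]))
import itertools
rz=lambda a:R.from_euler('z',a);ry=lambda a:R.from_euler('y',a)
def fk(q,p,sg):
    r=rz(-1*q[0]+p[0]);x=np.array([0,0,p[1]])
    r=r*ry(q[1]);x=x+r.apply([p[2],p[10],p[3]])
    r=r*rz(sg[0]*q[2]);r=r*ry(q[3]);x=x+r.apply([p[4],p[11],p[5]])
    r=r*rz(sg[1]*q[4]);r=r*ry(q[5]);x=x+r.apply([p[6],p[7],p[8]])
    r=r*rz(sg[2]*q[6]+p[9]);return x,r
def res(p,sg):
    o=[]
    for q,x,e in D:
        X,Rr=fk(q,p,sg);o+=list((X-x)*5)+list((Rr.inv()*R.from_quat(e)).as_rotvec()*.5)
    return o
best=None
for sg in itertools.product([1,-1],repeat=3):
  for c in(0,1.57,3.14,-1.57):
    for d in(0,1.57,3.14,-1.57):
      r=least_squares(res,[c,.3,0,.4,0,.4,0,0,.2,d,0,0],args=(sg,))
      if best is None or r.cost<best[0]: best=(r.cost,sg,r.x)
print(best[0],best[1],np.round(best[2],3).tolist());print(np.round(np.array(res(best[2],best[1])).reshape(-1,6),3))
E
```

```text
[ 0.50453639 -0.083833    0.34215137] [2.0703, -0.4983, -1.4666, 1.5585, -0.5478, 1.5786, 0.5257] [0.72672835 0.68593726 0.03104005 0.01981161]
2.3837740933794266e-06 (-1, -1, -1) [0.0, 0.258, -0.0, 0.449, 0.0, 0.49, -0.0, -0.0, 0.352, 1.571, -0.022, -0.024]
[[-0.     0.    -0.001  0.     0.     0.001]
 [-0.    -0.     0.     0.     0.    -0.   ]
 [-0.    -0.     0.     0.     0.    -0.   ]
 [ 0.     0.     0.     0.    -0.001  0.   ]
 [ 0.     0.     0.    -0.    -0.    -0.   ]
 [ 0.    -0.     0.    -0.     0.    -0.   ]
 [-0.     0.     0.     0.     0.    -0.   ]
 [ 0.    -0.     0.    -0.    -0.     0.   ]]
```

```bash
cat > sim.py <<'E'
from k import *
P=dict(d=.258,L1=.449,L2=.490,L3=.352,o1=-.022,o2=-.024)
LO=np.array([-2.6,-.5,-1.47,.16,-1.27,.06,-2.6])+.001;HI=np.array([2.6,2.12,1.34,2.42,4.41,2.06,2.6])-.001
rz=lambda a:R.from_euler('z',a).as_matrix();ry=lambda a:R.from_euler('y',a).as_matrix()
def fk(q,jac=False):
    x=np.array([0,0,P['d']]);ax=[];A=[]
    r=np.eye(3);ax.append(-r[:,2]);A.append(x)
    r=r@rz(-q[0]);ax.append(r[:,1]);A.append(x);r=r@ry(q[1]);x=x+r@[0,P['o1'],P['L1']]
    ax.append(-r[:,2]);A.append(x);r=r@rz(-q[2]);ax.append(r[:,1]);A.append(x);r=r@ry(q[3]);x=x+r@[0,P['o2'],P['L2']]
    ax.append(-r[:,2]);A.append(x);r=r@rz(-q[4]);ax.append(r[:,1]);A.append(x);r=r@ry(q[5]);x=x+r@[0,0,P['L3']]
    ax.append(-r[:,2]);A.append(x);r=r@rz(-q[6]+np.pi/2)
    if not jac:return x,r
    return x,r,np.vstack([np.stack([np.cross(a,x-c) for a,c in zip(ax,A)],1),np.stack(ax,1)])
def down(yaw):
    y=np.array([np.cos(yaw),np.sin(yaw),0]);z=np.array([0,0,-1.]);return np.stack([np.cross(y,z),y,z],1)
def move(q,xt,Rt,steps=400,dx=.005,da=.015,lam=1e-2):
    q=np.array(q,float)
    for _ in range(steps):
        x,r,J=fk(q,True);e=np.array(xt)-x;w=R.from_matrix(Rt@r.T).as_rotvec()
        ne,nw=np.linalg.norm(e),np.linalg.norm(w)
        if ne<2e-4 and nw<1e-3:break
        e=e*min(1,dx/max(ne,1e-9));w=w*min(1,da/max(nw,1e-9))
        dq=J.T@np.linalg.solve(J@J.T+lam**2*np.eye(6),np.r_[e,w])
        q=np.clip(q+dq,LO,HI)
    return q,ne,nw
E
python3 - <<'E'
from sim import *
np.set_printoptions(precision=3,suppress=True)
# validate
q=D[0][0]
for i in (1,2,3,4,5):
    if i==2:
        q,_,_=move(q,[.572,.014,.04],down(np.radians(-76.7)));q,_,_=move(q,[.572,.014,.133],down(np.radians(-76.7)))
    q,a,b=move(q,D[i][1],R.from_quat(D[i][2]).as_matrix());print(q,a,b,'true',np.array(D[i][0]))
q0=[2.0703,-.4983,-1.4666,1.5585,-.5478,1.5786,.5257]
for t in ([.7,-.08,.34],[.65,-.2,.15],[.5,-.4,.15],[.5,-.4,.3],[.3,-.5,.25],[.4,-.6,.2]):
  for y in(-3,40,82,-60):
    q,a,b=move(q0,t,down(np.radians(y)));print(t,y,q,round(a,3),round(b,3))
E
```

```text
[ 0.465  0.129 -0.656  1.447  0.079  1.591 -1.758] 8.54226744636066e-06 1.0064068134008783e-05 true [ 0.462  0.13  -0.652  1.447  0.079  1.592 -1.758]
[ 0.759  0.416 -0.436  1.52   0.184  1.241 -1.401] 2.7079474874729183e-06 1.2178211992131386e-06 true [ 0.765  0.418 -0.443  1.518  0.188  1.243 -1.404]
[ 0.534  0.403 -0.904  1.456  0.316  1.439 -0.146] 1.304941719128458e-06 9.68671562465259e-07 true [ 0.537  0.404 -0.908  1.456  0.317  1.439 -0.146]
[ 1.323  0.311 -1.001  1.778  0.28   1.21   1.683] 3.2527719099008747e-06 2.4219835508150326e-06 true [ 1.377  0.338 -1.074  1.776  0.318  1.22   1.654]
[ 1.369 -0.498 -1.469  1.611 -0.499  1.576 -0.153] 0.0001916389507864627 0.0003858436747883465 true [ 1.369 -0.499 -1.469  1.611 -0.499  1.577 -0.154]
[0.7, -0.08, 0.34] -3 [ 2.599 -0.499 -1.469  0.161 -1.269  2.059 -0.257] 0.538 0.586
[0.7, -0.08, 0.34] 40 [ 2.599 -0.499 -1.469  0.161 -1.269  2.059  0.502] 0.538 0.585
[0.7, -0.08, 0.34] 82 [ 2.599 -0.499 -1.469  0.161 -1.269  2.059  1.398] 0.538 0.589
[0.7, -0.08, 0.34] -60 [ 2.599 -0.499 -1.469  0.161 -1.269  2.059 -1.252] 0.538 0.586
[
[... 945 characters left out ...]
 -1.469  0.774 -0.794  2.059 -0.305] 0.445 0.295
[0.3, -0.5, 0.25] -3 [ 2.599 -0.499 -1.469  1.425 -0.507  1.743  1.003] 0.268 0.01
[0.3, -0.5, 0.25] 40 [ 1.898  0.542 -1.317  1.489  0.524  1.512  1.285] 0.0 0.0
[0.3, -0.5, 0.25] 82 [ 1.936  0.628 -1.437  1.487  0.622  1.56   1.953] 0.0 0.0
[0.3, -0.5, 0.25] -60 [ 2.599 -0.499 -1.469  1.425 -0.507  1.743  0.008] 0.268 0.01
[0.4, -0.6, 0.2] -3 [ 2.599 -0.499 -1.469  1.181 -0.545  1.954  0.875] 0.467 0.011
[0.4, -0.6, 0.2] 40 [ 1.521  0.807 -1.12   1.147  0.708  1.569  1.257] 0.0 0.0
[0.4, -0.6, 0.2] 82 [ 1.545  0.843 -1.194  1.146  0.768  1.595  1.965] 0.0 0.0
[0.4, -0.6, 0.2] -60 [ 2.599 -0.499 -1.469  1.181 -0.545  1.954 -0.12 ] 0.467 0.011
```

```bash
cat > plan.py <<'E'
from sim import *
np.set_printoptions(precision=3,suppress=True)
def marg(q): return np.min(np.minimum(np.array(q)-LO,HI-np.array(q)))
def search(q0,starts,goals,n,T,seed=0,zmin=.28):
    import time;t0=time.time();rng=np.random.default_rng(seed);best=[]
    while time.time()-t0<T:
        q=np.array(q0,float);W=[];ok=True
        for w in starts(rng): 
            q,a,b=move(q,w[:3],down(np.radians(w[3])),200,.02,.06)
            if a>.002 or b>.01 or marg(q)<.1: ok=False;break
            W.append(w)
        if not ok: continue
        for g in goals:
            qg,a,b=move(q,g[:3],down(np.radians(g[3])),200,.02,.06)
            if a>.002 or b>.01: continue
            best.append((marg(qg)-.05*abs(qg[2])-0.03*len(W),W+[g],qg))
    best.sort(key=lambda t:-t[0]);return best
E
python3 - <<'E'
from plan import *
q0=[2.0703,-.4983,-1.4666,1.5585,-.5478,1.5786,.5257]
def st(rng):
    W=[]
    for i in range(rng.integers(1,4)):
        r=rng.uniform(.45,.75);t=rng.uniform(-70,35);W.append(tuple(np.round([r*np.cos(np.radians(t)),r*np.sin(np.radians(t)),rng.uniform(.28,.36)],2))+(int(rng.integers(-18,18)*10),))
    return W
for b in search(q0,st,[(.446,.29,.32,-3),(.446,.29,.32,177)],3,150)[:6]: print(round(b[0],3),b[1],b[2])
E
```

```text
0.434 [(np.float64(0.58), np.float64(-0.05), np.float64(0.31), 160), (0.446, 0.29, 0.32, -3)] [ 0.177  0.193 -0.957  1.506  0.158  1.524 -0.831]
0.392 [(np.float64(0.53), np.float64(0.01), np.float64(0.33), 130), (0.446, 0.29, 0.32, -3)] [ 0.207  0.203 -0.997  1.505  0.17   1.526 -0.84 ]
0.307 [(np.float64(0.38), np.float64(-0.46), np.float64(0.35), 50), (np.float64(0.61), np.float64(0.04), np.float64(0.32), 130), (0.446, 0.29, 0.32, -3)] [ 0.247  0.217 -1.05   1.503  0.188  1.53  -0.853]
0.264 [(np.float64(0.52), np.float64(-0.19), np.float64(0.29), 120), (0.446, 0.29, 0.32, -3)] [ 0.295  0.238 -1.119  1.501  0.214  1.536 -0.872]
0.125 [(np.float64(0.43), np.float64(-0.3), np.float64(0.31), 50), (np.float64(0.68), np.float64(-0.17), np.float64(0.31), -110), (0.446, 0.29, 0.32, -3)] [ 0.362  0.276 -1.222  1.499  0.26   1.547 -0.906]
0.118 [(np.float64(0.21), np.float64(-0.5), np.float64(0.31), 40), (np.float64(0.68), np.float64(-0.19), np.float64(0.3), 20), (np.float64(0.58), np.float64(0.16), np.float64(0.28), -100), (0.446, 0.29, 0.32, -3)] [ 0.349  0.268 -1.201  1.5    0.249  1.544 -0.899]
```

```bash
python3 - <<'E'
from h import *
from bench import status
s=status.read_state()
print(delta(s,[.58,-.05,.31],np.radians(160)))
E
```

```text
(array([ 0.041,  0.098, -2.848]), array([37.5, 70.9, 38. ]))
```

Call:
jog_arm([
  [0.04,0.1,-2.85,37,71,38,1],
  [0.04,0.1,-2.85,37,71,38,1],
  [0.04,0.1,-2.85,37,71,38,1],
  [0.04,0.1,-2.85,37,71,38,1],
  [0.04,0.1,-2.85,37,71,38,1],
  [0.04,0.1,-2.85,37,71,38,1],
  [0.04,0.1,-2.85,37,71,38,1],
  [0.04,0.1,-2.85,37,71,38,1],
  [0.04,0.1,-2.85,37,71,38,1],
  [0.04,0.1,-2.85,37,71,38,1],
  [0.04,0.1,-2.85,37,71,38,1],
  [0.04,0.1,-2.85,37,71,38,1],
])

```text
time: 18.35
ee_pos: [0.552, -0.0414, 0.3164]
eef_rot: [-0.085, 0.99, 0.031, 0.111]
ft_force: [0.3, 0.7, 0.0]
width: 0.0868
grip_force: 0.0
```

```bash
cat > st.py <<'E'
import sys
from plan import *
from h import delta
from bench import status
s=status.read_state();q=s["joint_positions"];print(s["ee_pos"],np.round(q,3),s["width"])
W=[tuple(map(float,a.split(","))) for a in sys.argv[1:]]
if W: print(delta(s,W[0][:3],np.radians(W[0][3])))
for w in W: q,a,b=move(q,w[:3],down(np.radians(w[3])),400,.01,.03);print(w,q,round(a,4),round(b,4))
E
python3 st.py .58,-.05,.31,160 .446,.29,.32,-3;python3 st.py .446,.29,.32,-3
```

```text
[ 0.552 -0.041  0.316] [ 2.001 -0.499 -1.469  1.636 -0.681  1.421  2.308] 0.08680639679831968
(array([-0.08 ,  0.229, -1.045]), array([-24. , -13.6,  11.5]))
(0.58, -0.05, 0.31, 160.0) [ 2.079 -0.499 -1.469  1.547 -0.513  1.403  2.599] 0.0968 0.8143
(0.446, 0.29, 0.32, -3.0) [ 1.59  -0.499 -1.469  1.424 -0.517  1.741 -0.03 ] 0.136 0.0193
[ 0.552 -0.041  0.316] [ 2.001 -0.499 -1.469  1.636 -0.681  1.421  2.308] 0.08680639679831968
(array([0.236, 0.124, 1.786]), array([ 47.5, 344.7,   0.6]))
(0.446, 0.29, 0.32, -3.0) [ 1.59  -0.499 -1.469  1.424 -0.517  1.741 -0.03 ] 0.136 0.0193
```

```bash
python3 - <<'E'
from plan import *
from bench import status
q=np.array(status.read_state()["joint_positions"]);x,r,J=fk(q,True)
print(x,R.from_matrix(r).as_quat()); Jp=np.linalg.pinv(J)
print("rows: dq per world x,y,z,rx,ry,rz");print(Jp.T)
u,sv,v=np.linalg.svd(J);print("null",v[6],sv)
for yaw in(82,100,60,40):
  for t in([.45,-.27,.26],[.5,-.4,.2],[.3,-.5,.25],[.4,-.5,.2],[.55,-.04,.32],[.5,-.04,.15],[.45,-.1,.25]):
    for st in((.005,.015),(.02,.06),(.02,.02)):
      qq,a,b=move(q,t,down(np.radians(yaw)),600,*st);print(yaw,t,st,qq,round(a,3),round(b,3)) if a<.01 and b<.05 else 0
E
```

```text
[ 0.552 -0.041  0.317] [-0.085  0.99   0.031  0.111]
rows: dq per world x,y,z,rx,ry,rz
[[ 4.122 -0.458 -3.831 -2.205 -0.622  0.117 -0.315]
 [-2.444 -0.74   1.039  0.327 -0.477  0.039 -1.417]
 [-0.046  0.356  0.708 -1.828  0.497  1.814 -0.65 ]
 [ 0.736  0.561 -0.564 -0.061 -0.351  0.277  0.169]
 [ 1.432 -0.202 -1.216 -0.893  0.295  1.054 -0.264]
 [ 0.209  0.335 -0.361 -0.089  0.19   0.025  0.867]]
null [ 0.173 -0.535  0.316  0.002 -0.571  0.293  0.414] [1.849 1.552 1.448 0.468 0.331 0.144]
82 [0.3, -0.5, 0.25] (0.02, 0.02) [ 1.864  0.493 -1.237  1.49   0.465  1.487  2.057] 0.0 0.0
82 [0.45, -0.1, 0.25] (0.005, 0.015) [ 1.997 -0.499 -1.451  1.779 -0.5    1.445  2.063] 0.0 0.001
82 [0.45, -0.1, 0.25] (0.02, 0.06) [ 1.997 -0.499 -1.451  1.779 -0.5    1.445  2.063] 0.0 0.001
82 [0.45, -0.1, 0.25] (0.02, 0.02) [ 1.997 -0.499 -1.451  1.779 -0.5    1.445  2.063] 0.0 0.001
100 [0.3, -0.5, 0.25] (0.005, 0.015) [ 1.876  0.509 -1.264  1.489  0.484  1.495  2.359] 0.0 0.0
100 [0.3, -0.5, 0.25] (0.02, 0.06) [ 1.884  0.519 -1.282  1.489  0.497  1.501  2.35 ] 0.0 0.0
100 [0.3, -0.5, 0.25] (0.02, 0.02
[... 607 characters left out ...]
.435  1.476  1.693] 0.0 0.0
60 [0.45, -0.1, 0.25] (0.005, 0.015) [ 1.997 -0.499 -1.451  1.779 -0.5    1.445  1.679] 0.0 0.001
60 [0.45, -0.1, 0.25] (0.02, 0.06) [ 1.997 -0.499 -1.451  1.779 -0.5    1.445  1.679] 0.0 0.001
60 [0.45, -0.1, 0.25] (0.02, 0.02) [ 1.997 -0.499 -1.451  1.779 -0.5    1.445  1.679] 0.0 0.001
40 [0.3, -0.5, 0.25] (0.02, 0.02) [ 1.804  0.433 -1.121  1.492  0.39   1.46   1.375] 0.0 0.0
40 [0.45, -0.1, 0.25] (0.005, 0.015) [ 1.997 -0.499 -1.451  1.779 -0.5    1.445  1.33 ] 0.0 0.001
40 [0.45, -0.1, 0.25] (0.02, 0.06) [ 1.997 -0.499 -1.451  1.779 -0.5    1.445  1.33 ] 0.0 0.001
40 [0.45, -0.1, 0.25] (0.02, 0.02) [ 1.997 -0.499 -1.451  1.779 -0.5    1.445  1.33 ] 0.0 0.001
```

```bash
python3 st.py .45,-.12,.27,90 .38,-.3,.27,90 .3,-.5,.25,90
```

```text
[ 0.552 -0.041  0.316] [ 2.001 -0.499 -1.469  1.636 -0.681  1.421  2.308] 0.08680639679831968
(array([0.063, 0.223, 0.171]), array([121.2, -61.4,  16.8]))
(0.45, -0.12, 0.27, 90.0) [ 2.052 -0.499 -1.444  1.736 -0.497  1.486  2.242] 0.0001 0.0007
(0.38, -0.3, 0.27, 90.0) [ 1.895  0.186 -1.428  1.696  0.186  1.422  2.013] 0.0 0.0
(0.3, -0.5, 0.25, 90.0) [ 1.849  0.476 -1.206  1.491  0.444  1.479  2.211] 0.0001 0.0001
```

Call:
jog_arm([
  [0.063,0.223,0.171,121,-61,17,1],
  [0.063,0.223,0.171,121,-61,17,1],
  [0.063,0.223,0.171,121,-61,17,1],
  [0.063,0.223,0.171,121,-61,17,1],
  [0.063,0.223,0.171,121,-61,17,1],
  [0.063,0.223,0.171,121,-61,17,1],
])

```text
time: 18.95
ee_pos: [0.4505, -0.119, 0.2703]
eef_rot: [0.003, 1.0, 0.001, 0.001]
ft_force: [0.4, 0.2, -0.3]
width: 0.0873
grip_force: 0.0
```

```bash
python3 st.py .38,-.3,.27,90 .3,-.5,.25,90
```

```text
[ 0.45  -0.119  0.27 ] [ 2.042 -0.483 -1.45   1.736 -0.483  1.48   2.221] 0.08733763547017973
(array([ 0.001,  0.001, -0.005]), array([  69.5, -181.4,    0. ]))
(0.38, -0.3, 0.27, 90.0) [ 1.895  0.186 -1.428  1.696  0.186  1.422  2.013] 0.0 0.0
(0.3, -0.5, 0.25, 90.0) [ 1.849  0.476 -1.206  1.491  0.444  1.479  2.211] 0.0001 0.0001
```

Call:
jog_arm([
  [0,0,0,10,-30,0,1],
  [0,0,0,30,-80,0,1],
  [0,0,0,50,-130,0,1],
  [0,0,0,65,-170,0,1],
  [0,0,0,69,-181,0,1],
  [0,0,0,69,-181,0,1],
])

```text
time: 19.55
ee_pos: [0.3713, -0.2925, 0.2736]
eef_rot: [0.007, 1.0, -0.004, 0.004]
ft_force: [0.5, 0.3, -0.4]
width: 0.0872
grip_force: 0.0
```

```bash
cat > s2.py <<'E'
from plan import *
from bench import status
import time
def pmove(q,w):
    q=np.array(q,float);xt=np.array(w[:3]);Rt=down(np.radians(w[3]));m=9
    for _ in range(120):
        x,r,J=fk(q,True);e=xt-x;a=R.from_matrix(Rt@r.T).as_rotvec();ne,na=np.linalg.norm(e),np.linalg.norm(a)
        if ne<5e-4 and na<2e-3: return q,m
        dq=J.T@np.linalg.solve(J@J.T+1e-4*np.eye(6),np.r_[e*min(1,.025/max(ne,1e-9)),a*min(1,.075/max(na,1e-9))])
        q=q+dq;m=min(m,marg(q))
        if m<.04: return q,-1
    return q,-1
def seek(q0,goal,T,seed=0,tr=(-75,35)):
    rng=np.random.default_rng(seed);t0=time.time();best=[]
    while time.time()-t0<T:
        q=q0;W=[]
        for i in range(rng.integers(1,5)):
            r=rng.uniform(.42,.78);t=np.radians(rng.uniform(*tr));w=(round(r*np.cos(t),2),round(r*np.sin(t),2),round(rng.uniform(.26,.36),2),int(rng.integers(-18,18)*10))
            qn,m=pmove(q,w)
            if m<0:continue
            q=qn;W.append(w)
        seq=list(goal);ms=[];qg=q
        for g in seq:
            qg,m=pmove(qg,g);ms.append(m)
            if m<0:break
            if len(ms)==1:q1=qg
        if min(ms)>0: best.append((min(ms)-.02*len(W),W,q1,qg))
    return sorted(best,key=lambda b:-b[0])
E
python3 - <<'E'
from s2 import *
q=status.read_state()["joint_positions"];print(np.round(q,3))
for sg in(-3,177):
  g=[(.446,.29,.32,sg),(.446,.306,.11,sg),(.446,.306,.24,sg),(.605,.028,.24,sg+16),(.605,.028,.09,sg+16)]
  for b in seek(q,g,70)[:4]:print(sg,b)
E
```

```text
[ 2.456 -0.465 -1.467  1.724 -0.467  1.469  2.602]
```

```bash
cat > s3.py <<'E'
from plan import *
from bench import status
def amove(q,xt,Rt,lam=1e-2,dx=.005,da=.015,n=400,cl=True,trace=None):
    q=np.clip(np.array(q,float),LO,HI);xt=np.array(xt)
    for k in range(n):
        x,r,J=fk(q,True);e=xt-x;a=R.from_matrix(Rt@r.T).as_rotvec();ne,na=np.linalg.norm(e),np.linalg.norm(a)
        if ne<3e-4 and na<1e-3:break
        t=np.r_[e*min(1,dx/max(ne,1e-9)),a*min(1,da/max(na,1e-9))]
        free=np.ones(7,bool);dq=np.zeros(7)
        for _ in range(5):
            Jf=J[:,free];rhs=t-J[:,~free]@dq[~free]
            dq[free]=Jf.T@np.linalg.solve(Jf@Jf.T+lam**2*np.eye(6),rhs)
            v=free&((q+dq>HI+1e-9)|(q+dq<LO-1e-9))
            if not v.any() or not cl:break
            dq[v]=np.clip(q[v]+dq[v],LO[v],HI[v])-q[v];free&=~v
        q=np.clip(q+dq,LO,HI)
        if trace is not None:trace.append(q.copy())
    return q,ne,na
E
python3 - <<'E'
from s3 import *
A=[2.042,-.483,-1.45,1.736,-.483,1.48,2.221];t=[.3713,-.2925,.2736]
for lam in(1e-3,1e-2,3e-2,5e-2,.1): print(lam,amove(A,t,down(np.pi/2),lam),move(A,t,down(np.pi/2),lam=lam)[0])
B=[1.377,.338,-1.074,1.776,.318,1.22,1.654]
for lam in(1e-3,1e-2,5e-2,.1):
  q,_,_=amove([1.382,.19,-1.08,1.5,.2,1.45,1.65],[.4517,-.2712,.2579],down(np.radians(82.6)),lam)
  q,a,b=amove(q,[.4275,.2321,.318],down(np.radians(-3)),lam);print(lam,q,a,b,D[5][0])
E
```

```text
0.001 (array([ 2.442, -0.447, -1.469,  1.724, -0.447,  1.474,  2.599]), np.float64(0.0052074300143539745), np.float64(0.0017826826879412184)) [ 2.482 -0.22  -1.469  1.705 -0.221  1.46   2.599]
0.01 (array([ 2.442, -0.447, -1.469,  1.724, -0.447,  1.474,  2.599]), np.float64(0.005207430014388058), np.float64(0.001782682687844942)) [ 2.482 -0.223 -1.469  1.704 -0.224  1.461  2.599]
0.03 (array([ 2.442, -0.447, -1.469,  1.724, -0.447,  1.474,  2.599]), np.float64(0.005207430014388675), np.float64(0.0017826826878431276)) [ 2.48  -0.245 -1.469  1.703 -0.245  1.465  2.599]
0.05 (array([ 2.442, -0.447, -1.469,  1.724, -0.447,  1.474,  2.599]), np.float64(0.005207430014388759), np.float64(0.0017826826878430302)) [ 2.478 -0.28  -1.469  1.702 -0.28   1.47   2.599]
0.1 (array([ 2.442, -0.447, -1.469,  1.724, -0.447,  1.474,  2.599]), np.float64(0.0052074300143887505), np.float64(0.001782682687843018)) [ 2.469 -0.373 -1.469  1.707 -0.374  1.477  2.599]
0.001 [ 1.369 -0.499 -1.469  1.61  -0.497  1.584 -0.146] 0.0025422322336528303 0.0008773240919853169 [1.36864824, -0.49883354, -1.46941367, 1.61066433, -0.49883067, 1.57733332, -0.15420429]
0.01 [ 1.369 -0.499 -1.469  1.61  -0.497  1.584 -0.146] 0.002542232233695113 0.0008773240918632572 [1.36864824, -0.49883354, -1.46941367, 1.61066433, -0.49883067, 1.57733332, -0.15420429]
0.05 [ 1.369 -0.499 -1.469  1.61  -0.497  1.584 -0.146] 0.0025422322336950817 0.0008773240918628742 [1.36864824, -0.49883354, -1.46941367, 1.61066433, -0.49883067, 1.57733332, -0.15420429]
0.1 [ 1.369 -0.499 -1.469  1.61  -0.497  1.584 -0.146] 0.002542232233694973 0.0008773240918631805 [1.36864824, -0.49883354, -1.46941367, 1.61066433, -0.49883067, 1.57733332, -0.15420429]
```

```bash
cat > esc.py <<'E'
from s3 import *
import time,sys
from multiprocessing import Pool
q0=status.read_state()["joint_positions"]
def run(seed):
    rng=np.random.default_rng(seed);t0=time.time();best=[]
    while time.time()-t0<100:
        q=q0;W=[];ok=True
        for i in range(rng.integers(1,4)):
            r=rng.uniform(.42,.85);t=np.radians(rng.uniform(-90,50));tilt=rng.uniform(-.5,.5,2)*(rng.random()<.5)
            w=tuple(np.round([r*np.cos(t),r*np.sin(t),rng.uniform(.25,.5)],2))+(int(rng.integers(-18,18)*10),)+tuple(np.round(tilt,2))
            M=R.from_rotvec([w[4],w[5],0]).as_matrix()@down(np.radians(w[3]))
            q,a,b=amove(q,w[:3],M,1e-2,.02,.06,100)
            W.append(w)
            if a>.01 or b>.03: ok=False;break
            if marg(q)>.25:break
        if ok: best.append((marg(q)-.03*len(W),W,q))
    return sorted(best,key=lambda b:-b[0])[:5]
if __name__=="__main__":
    with Pool() as p: B=sum(p.map(run,range(8)),[])
    for b in sorted(B,key=lambda b:-b[0])[:8]:print(round(b[0],3),[tuple(map(float,w)) for w in b[1]],b[2])
E
nproc; OMP_NUM_THREADS=1 python3 esc.py
```

```text
4
0.783 [(0.56, 0.61, 0.45, 140.0, 0.36, -0.4)] [-0.567  0.425 -0.573  1.017  0.402  1.246  1.375]
0.732 [(0.7, 0.29, 0.28, 110.0, 0.46, -0.38)] [ 0.095  0.298 -0.499  1.542 -0.203  0.823  1.671]
0.692 [(0.59, 0.34, 0.49, 150.0, -0.0, 0.0), (0.6, 0.54, 0.4, 70.0, 0.3, -0.38)] [-0.349  0.431 -0.717  1.126  0.437  1.219  0.213]
0.687 [(0.5, 0.09, 0.42, 140.0, 0.0, 0.0), (0.23, -0.67, 0.28, 40.0, -0.27, -0.26)] [ 1.791  0.319 -0.673  1.469  0.072  1.068  1.852]
0.677 [(0.12, -0.83, 0.34, -80.0, -0.39, 0.1)] [ 1.654  0.593 -0.664  0.991  0.618  1.352 -0.304]
0.66 [(0.45, 0.12, 0.47, -20.0, 0.23, 0.01), (0.36, -0.47, 0.25, 30.0, 0.14, -0.24)] [ 1.559  0.317 -0.688  1.515 -0.078  1.339  1.439]
0.655 [(0.46, 0.44, 0.42, -180.0, 0.19, -0.09), (0.42, 0.48, 0.48, 10.0, 0.0, -0.0), (0.48, 0.43, 0.28, 120.0, -0.02, -0.21)] [-1.073  0.246  0.213  1.475  0.126  1.307  1.199]
0.628 [(0.08, -0.76, 0.36, -60.0, -0.27, -0.12)] [ 1.937  0.513 -0.811  1.078  0.341  1.391  0.192]
```

```bash
cat > esc2.py <<'E'
from s3 import *
import time
from multiprocessing import Pool
q0=np.array(status.read_state()["joint_positions"])
def run(seed):
    rng=np.random.default_rng(seed+50);t0=time.time();best=[]
    while time.time()-t0<130:
        r=rng.uniform(.42,.85);t=np.radians(rng.uniform(-90,50));tilt=rng.uniform(-.5,.5,2)
        w=tuple(np.round([r*np.cos(t),r*np.sin(t),rng.uniform(.25,.45)],2).tolist())+(int(rng.integers(-18,18)*10),)+tuple(np.round(tilt,2).tolist())
        M=R.from_rotvec([w[4],w[5],0]).as_matrix()@down(np.radians(w[3]));ms=[]
        for dx,k in((.02,3),(.005,3),(.01,1.5),(.01,6),(.012,3)):
            tr=[];q,a,b=amove(q0+rng.normal(0,.003,7),w[:3],M,1e-2,dx,dx*k,int(2/dx),True,tr)
            if a>.005 or b>.02:ms.append(-1);break
            ms.append(marg(q))
        if min(ms)>.1:
            n=len(tr);pin=np.mean([marg(z)<.02 for z in tr]);best.append((min(ms)-pin,w,q,round(pin,2),fk(q)[0]))
    return sorted(best,key=lambda b:-b[0])[:4]
if __name__=="__main__":
    with Pool(4) as p: B=sum(p.map(run,range(4)),[])
    for b in sorted(B,key=lambda b:-b[0])[:6]:print(round(b[0],3),*b[1:])
E
OMP_NUM_THREADS=1 python3 esc2.py
```

```text
0.196 (0.19, -0.8, 0.27, -50, -0.48, -0.2) [ 1.824  0.482 -0.728  1.355  0.361  0.903  0.216] 0.34 [ 0.19 -0.8   0.27]
0.166 (0.02, -0.78, 0.26, -70, -0.06, -0.03) [ 1.846  0.728 -0.717  0.915  0.441  1.563  0.075] 0.3 [ 0.02 -0.78  0.26]
0.075 (0.42, -0.7, 0.34, 70, 0.13, -0.5) [ 1.537  0.857 -0.972  0.705  0.215  1.595  2.117] 0.39 [ 0.42 -0.7   0.34]
0.049 (0.08, -0.58, 0.43, -50, 0.01, -0.22) [ 2.167  0.347 -0.958  1.152  0.071  1.722  0.388] 0.28 [ 0.08 -0.58  0.43]
0.045 (0.13, -0.59, 0.31, -80, -0.17, 0.2) [ 1.872  0.289 -0.911  1.46   0.49   1.48  -0.451] 0.23 [ 0.13 -0.59  0.31]
0.042 (0.1, -0.78, 0.34, -60, -0.38, 0.27) [ 1.695  0.535 -0.776  1.13   0.798  1.433 -0.06 ] 0.32 [ 0.1  -0.78  0.34]
```

```bash
cat > esc3.py <<'E'
from s3 import *
from multiprocessing import Pool
q0=np.array(status.read_state()["joint_positions"])
C=[(x,y,z,yaw,tx,ty) for x,y in((.15,-.6),(.2,-.6),(.1,-.65),(.2,-.68)) for z in(.26,.32) for yaw in(-50,-80,-110) for tx,ty in((0,0),(-.2,.1),(-.2,-.1))]
def f(w):
    rng=np.random.default_rng(1);M=R.from_rotvec([w[4],w[5],0]).as_matrix()@down(np.radians(w[3]));ms=[]
    for dx,k in((.02,3),(.005,3),(.01,1.5),(.01,6),(.012,3)):
        q,a,b=amove(q0+rng.normal(0,.003,7),w[:3],M,1e-2,dx,dx*k,int(2/dx))
        ms.append(-1 if a>.005 or b>.02 else marg(q))
    return min(ms),w,np.round(ms,2),q
if __name__=="__main__":
    with Pool(4) as p:
        for b in sorted(p.map(f,C),key=lambda b:-b[0])[:6]:print(*b)
E
OMP_NUM_THREADS=1 python3 esc3.py
```

```text
0.5269397854560668 (0.2, -0.68, 0.32, -80, -0.2, -0.1) [0.67 0.69 0.71 0.53 0.69] [ 1.784  0.42  -0.784  1.26   0.306  1.352 -0.351]
0.5045900239807602 (0.1, -0.65, 0.26, -80, 0, 0) [0.56 0.56 0.57 0.5  0.56] [ 1.861  0.49  -0.756  1.275  0.33   1.501 -0.253]
0.4922604909463111 (0.2, -0.6, 0.26, -80, -0.2, -0.1) [0.6  0.63 0.69 0.49 0.62] [ 1.902  0.261 -0.844  1.57   0.213  1.176 -0.361]
0.4835743765210464 (0.15, -0.6, 0.26, -80, -0.2, -0.1) [0.58 0.58 0.63 0.48 0.58] [ 2.017  0.23  -0.857  1.602  0.168  1.167 -0.253]
0.48164290257865705 (0.1, -0.65, 0.26, -80, -0.2, -0.1) [0.58 0.59 0.64 0.48 0.58] [ 2.015  0.322 -0.789  1.499  0.203  1.194 -0.173]
0.4705367477980542 (0.1, -0.65, 0.32, -80, -0.2, -0.1) [0.56 0.57 0.62 0.47 0.57] [ 2.027  0.306 -0.819  1.395  0.196  1.313 -0.169]
```

```bash
python3 - <<'E'
from s3 import *
s=status.read_state();r=R.from_quat(s["eef_rot"]).as_matrix();M=R.from_rotvec([-.2,-.1,0]).as_matrix()@down(np.radians(-80))
print(R.from_matrix(r.T@M).as_rotvec(),r.T@(np.array([.2,-.6,.26])-s["ee_pos"])*1000)
E
```

```text
[-0.113 -0.294  2.937] [ 166.932 -309.855   14.731]
```

Call:
jog_arm([
  [-0.11,-0.29,2.94,167,-310,15,1],
  [-0.11,-0.29,2.94,167,-310,15,1],
  [-0.11,-0.29,2.94,167,-310,15,1],
  [-0.11,-0.29,2.94,167,-310,15,1],
  [-0.11,-0.29,2.94,167,-310,15,1],
  [-0.11,-0.29,2.94,167,-310,15,1],
  [-0.11,-0.29,2.94,167,-310,15,1],
  [-0.11,-0.29,2.94,167,-310,15,1],
  [-0.11,-0.29,2.94,167,-310,15,1],
  [-0.11,-0.29,2.94,167,-310,15,1],
  [-0.11,-0.29,2.94,167,-310,15,1],
  [-0.11,-0.29,2.94,167,-310,15,1],
])

```text
time: 20.75
ee_pos: [0.2049, -0.5986, 0.2596]
eef_rot: [0.721, 0.687, 0.015, 0.09]
ft_force: [-0.2, -0.6, -0.0]
width: 0.0869
grip_force: 0.0
```

```bash
python3 - <<'E'
from s2 import *
s=status.read_state();q=s["joint_positions"];print(np.round(q,3),s["ee_pos"])
for sg in(-3,177):
  g=[(.446,.29,.32,sg),(.446,.306,.11,sg),(.446,.306,.24,sg),(.605,.028,.24,sg+16),(.605,.028,.09,sg+16)]
  for b in seek(q,g,60)[:4]:print(sg,b)
E
```

```text
[ 2.04   0.396 -1.053  1.494  0.282  1.279  0.944] [ 0.205 -0.599  0.26 ]
-3 (np.float64(0.3247663321130821), [(np.float64(0.6), np.float64(-0.17), 0.31, 120), (np.float64(0.61), np.float64(0.23), 0.35, 40)], array([ 0.263,  0.224, -1.073,  1.502,  0.196,  1.532, -0.859]), array([ 0.556,  0.557, -0.89 ,  1.63 ,  0.461,  1.179, -0.214]))
-3 (np.float64(0.30385098071948274), [(np.float64(0.3), np.float64(-0.55), 0.31, -160), (np.float64(0.43), np.float64(0.07), 0.3, 20), (np.float64(0.4), np.float64(0.2), 0.26, 150), (np.float64(0.74), np.float64(-0.05), 0.32, 30)], array([-0.002,  0.153, -0.737,  1.513,  0.103,  1.515, -0.792]), array([ 0.311,  0.453, -0.547,  1.643,  0.256,  1.118, -0.077]))
-3 (np.float64(0.28841891836924494), [(np.float64(0.66), np.float64(0.11), 0.27, 50)], array([ 0.316,  0.249, -1.15 ,  1.501,  0.227,  1.539, -0.882]), array([ 0.605,  0.591, -0.968,  1.628,  0.515,  1.2  , -0.249]))
-3 (np.float64(0.27498931262850834), [(np.float64(0.71), np.float64(-0.05), 0.28, 60)], array([ 0.327,  0.254, -1.167,  1.501,  0.233,  1.54 , -0.887]), array([ 0.615,  0.599, -0.984,  1.627,  0.527,  1.204, -0.256]))
```

```bash
python3 st.py .66,.11,.28,50 .446,.29,.32,-3
```

```text
[ 0.205 -0.599  0.26 ] [ 2.04   0.396 -1.053  1.494  0.282  1.279  0.944] 0.08690597338769898
(array([ 0.093,  0.164, -0.919]), array([727.5, 423.5, -31. ]))
(0.66, 0.11, 0.28, 50.0) [ 0.435  0.641 -1.123  1.193  0.57   1.626  0.313] 0.0 0.0
(0.446, 0.29, 0.32, -3.0) [ 0.316  0.249 -1.15   1.501  0.227  1.539 -0.882] 0.0 0.0
```

Call:
jog_arm([
  [0.093,0.164,-0.919,727,423,-31,1],
  [0.093,0.164,-0.919,727,423,-31,1],
  [0.093,0.164,-0.919,727,423,-31,1],
  [0.093,0.164,-0.919,727,423,-31,1],
  [0.093,0.164,-0.919,727,423,-31,1],
  [0.093,0.164,-0.919,727,423,-31,1],
  [0.093,0.164,-0.919,727,423,-31,1],
  [0.093,0.164,-0.919,727,423,-31,1],
  [0.093,0.164,-0.919,727,423,-31,1],
  [0.093,0.164,-0.919,727,423,-31,1],
  [0.093,0.164,-0.919,727,423,-31,1],
  [0.093,0.164,-0.919,727,423,-31,1],
])

```text
time: 21.95
ee_pos: [0.526, -0.0902, 0.2728]
eef_rot: [0.34, 0.941, -0.001, -0.001]
ft_force: [1.1, -1.4, 0.9]
width: 0.0871
grip_force: 0.0
```

```bash
python3 st.py .66,.11,.28,50 .446,.29,.32,-3;
```

```text
[ 0.526 -0.09   0.273] [ 1.152  0.351 -1.304  1.576  0.341  1.477  0.707] 0.08707429557825384
(array([-0.002, -0.001,  0.005]), array([ 24.9, 239.6,  -7.7]))
(0.66, 0.11, 0.28, 50.0) [ 0.434  0.639 -1.119  1.193  0.567  1.625  0.314] 0.0 0.0
(0.446, 0.29, 0.32, -3.0) [ 0.314  0.247 -1.146  1.501  0.225  1.538 -0.88 ] 0.0 0.0
```

Call:
jog_arm([
  [0,0,0,25,240,-8,1],
  [0,0,0,25,240,-8,1],
  [0,0,0,25,240,-8,1],
  [0,0,0,25,240,-8,1],
  [0,0,0,25,240,-8,1],
  [0,0,0,25,240,-8,1],
  [0,0,0,25,240,-8,1],
  [0,0,0,25,240,-8,1],
])

```text
time: 22.75
ee_pos: [0.6593, 0.1061, 0.2796]
eef_rot: [0.341, 0.94, -0.001, -0.001]
ft_force: [-0.1, -0.6, 0.7]
width: 0.087
grip_force: 0.0
```

```bash
python3 st.py .446,.29,.32,-3;
```

```text
[0.659 0.106 0.28 ] [ 0.441  0.64  -1.12   1.194  0.568  1.627  0.321] 0.08695454322006713
(array([-0.003, -0.   ,  0.927]), array([281.6,   4.2, -40.1]))
(0.446, 0.29, 0.32, -3.0) [ 0.315  0.248 -1.148  1.501  0.226  1.538 -0.881] 0.0 0.0
```

Call:
jog_arm([
  [0,0,0.927,281,4,-40,1],
  [0,0,0.927,281,4,-40,1],
  [0,0,0.927,281,4,-40,1],
  [0,0,0.927,281,4,-40,1],
  [0,0,0.927,281,4,-40,1],
  [0,0,0.927,281,4,-40,1],
  [0,0,0.927,281,4,-40,1],
  [0,0,0.927,281,4,-40,1],
  [0,0,0.927,281,4,-40,1],
  [0,0,0.927,281,4,-40,1],
])

```text
time: 23.75
ee_pos: [0.4479, 0.2875, 0.3191]
eef_rot: [0.726, 0.687, -0.002, -0.001]
ft_force: [0.3, 1.0, -0.2]
width: 0.087
grip_force: 0.0
```

```bash
python3 - <<'E'
from w import *
from m import *
s,c,T=wrist("w4");w=cloud(c,T);print(s["ee_pos"],np.round(s["joint_positions"],3))
B=(.35,.56,.2,.42)
def show(n,q): print(n,len(q),np.round(np.median(q[:,2]),4),*rect(q[:,:2]))
show("foot",region(w,*B,.006,.014))
q=region(w,*B,.07,.079);show("railtop",q)
for z0,z1 in((.1,.115),(.115,.125),(.125,.135),(.135,.15)):
    q=region(w,*B,z0,z1);show(f"{z0}",q)
    l=q[q[:,0]<.447];r=q[q[:,0]>=.447]
    for g in(l,r):
        if len(g)>10:print("  ",np.round(np.percentile(g,[2,50,98],axis=0)*1000,1).tolist())
E
```

```text
[0.44786474 0.28750366 0.31911093] [ 0.318  0.253 -1.147  1.499  0.229  1.542 -0.88 ]
foot 3749 0.0088 [446.8 305.5] [119.8  90.1] 87.2
railtop 549 0.0737 [448.2 305.8] [109.3  25.6] -86.0
0.1 559 0.1039 [446.2 309.3] [43.5 25.5] -2.6
   [[428.0, 297.9, 100.2], [436.1, 310.3, 103.8], [446.7, 320.1, 113.6]]
   [[447.2, 298.7, 100.3], [457.7, 309.5, 104.0], [465.8, 320.7, 114.4]]
0.115 95 0.1202 [447.1 309.3] [50.7 19.7] -2.8
   [[423.4, 301.1, 116.2], [427.0, 312.0, 120.4], [428.3, 320.2, 124.9]]
   [[465.3, 299.3, 115.3], [466.9, 309.6, 120.1], [470.5, 318.0, 124.6]]
0.125 117 0.1303 [447.3 309.5] [56.2 19.9] -3.6
   [[420.9, 301.4, 125.2], [424.8, 311.2, 130.1], [426.2, 320.2, 134.9]]
   [[467.7, 298.3, 125.3], [469.1, 309.4, 130.4], [474.4, 318.0, 134.9]]
0.135 222 0.1369 [446.8 309.3] [58.6 19.7] -2.4
   [[417.8, 301.2, 135.1], [420.9, 310.6, 136.9], [423.7, 320.1, 138.6]]
   [[470.3, 298.6, 135.1], [473.0, 307.9, 136.9], [476.3, 317.2, 138.9]]
```

View pics/w4.png

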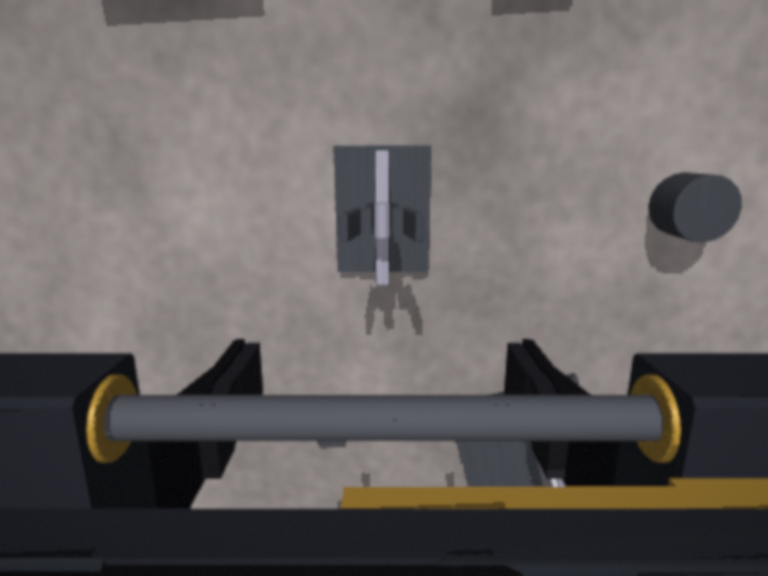

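Clamp handles at (355,222) and (408,222), centred over the rail; slug far right. Descend and squeeze.

```bash
python3 st.py .447,.3094,.16,-2.8 .447,.3094,.11,-2.8
```

```text
[0.448 0.288 0.319] [ 0.317  0.253 -1.147  1.499  0.229  1.542 -0.88 ] 0.08692755677893246
(array([-0.004,  0.002, -0.006]), array([ 21.8,  -1.3, 159.1]))
(0.447, 0.3094, 0.16, -2.8) [ 0.21   0.393 -1.087  1.718  0.365  1.254 -1.01 ] 0.0 0.0
(0.447, 0.3094, 0.11, -2.8) [ 0.176  0.448 -1.051  1.772  0.421  1.169 -1.051] 0.0001 0.0002
```

Call:
jog_arm([
  [0,0,0,22,-1.3,50,1],
  [0,0,0,22,-1.3,100,1],
  [0,0,0,22,-1.3,135,1],
  [0,0,0,22,-1.3,150,1],
  [0,0,0,22,-1.3,155,1],
  [0,0,0,22,-1.3,155,1],
  [0,0,0,22,-1.3,155,1],
], squeeze=30)

```text
time: 24.5
ee_pos: [0.4471, 0.3114, 0.1663]
eef_rot: [0.726, 0.688, -0.0, -0.0]
ft_force: [0.7, 0.2, 0.6]
width: 0.0869
grip_force: 0.0
```

```bash
python3 st.py .447,.3094,.11,-2.8
```

```text
[0.447 0.311 0.166] [ 0.21   0.391 -1.091  1.706  0.362  1.267 -1.015] 0.0868977801339405
(array([-0.001,  0.   , -0.005]), array([-2. ,  0. , 56.3]))
(0.447, 0.3094, 0.11, -2.8) [ 0.177  0.45  -1.053  1.772  0.423  1.17  -1.052] 0.0001 0.0001
```

Call:
jog_arm([
  [0,0,0,-2,0,20,1],
  [0,0,0,-2,0,40,1],
  [0,0,0,-2,0,56,0.8],
  [0,0,0,-2,0,56,0.5],
  [0,0,0,-2,0,56,0.3],
  [0,0,0,-2,0,56,0.1],
  [0,0,0,-2,0,56,-0.1],
  [0,0,0,-2,0,56,-0.3],
  [0,0,0,-2,0,56,-0.3],
  [0,0,0,-2,0,56,-0.3],
])

```text
time: 25.5
ee_pos: [0.4459, 0.3086, 0.1085]
eef_rot: [0.726, 0.688, -0.002, -0.0]
ft_force: [0.7, -0.5, -0.8]
width: 0.0394
grip_force: 30.0
```

```bash
python3 - <<'E'
from bench import status,camera
import cv2,numpy as np
s=status.read_state();print(s["ee_pos"],s["width"],s["grip_force"],s["ft_force"])
c=camera("side");np.savez("pics/side1.npz",**c)
cv2.imwrite("pics/side1.png",cv2.resize(c["image"][70:200,90:250,::-1],(800,650))[:600])
E
```

```text
[0.44585834 0.30856573 0.10845078] 0.03941735582805809 29.999451460316777 [ 0.74380001 -0.49075219 -0.80356087]
```

View pics/side1.png

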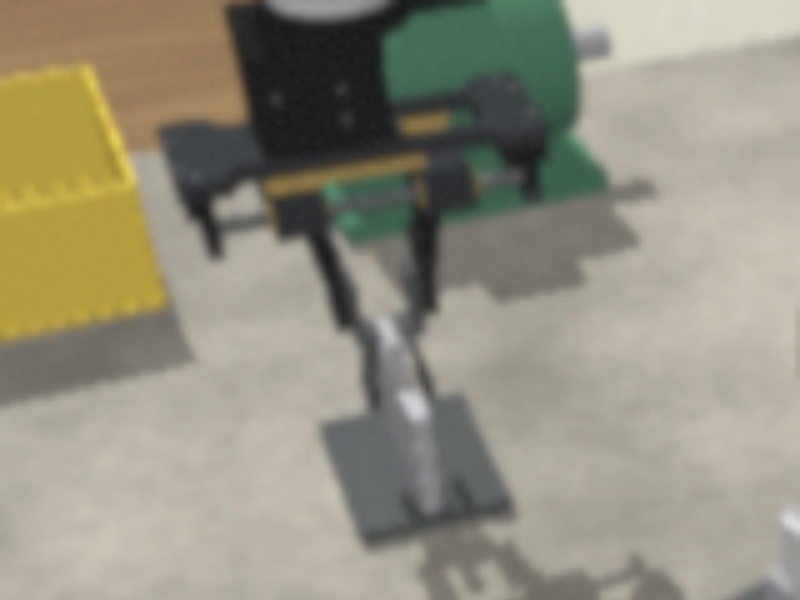

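Call:
jog_arm([
  [0,0,0,0,0,-10,-0.3],
  [0,0,0,0,0,-30,-0.3],
  [0,0,0,0,0,-60,-0.3],
  [0,0,0,0,0,-95,-0.3],
  [0,0,0,0,0,-120,-0.3],
  [0,0,0,0,0,-120,-0.3],
])

```text
time: 26.15
ee_pos: [0.4472, 0.3103, 0.2325]
eef_rot: [0.726, 0.688, 0.001, 0.0]
ft_force: [-0.1, 0.5, -1.7]
width: 0.0396
grip_force: 30.0
```

```bash
python3 st.py .6053,.0279,.23,13.25 .6053,.0279,.0945,13.25
```

```text
[0.447 0.31  0.232] [ 0.247  0.331 -1.126  1.62   0.303  1.382 -0.968] 0.039574155369468615
(array([ 0.002, -0.001, -0.285]), array([-273.6,  172.9,    2.4]))
(0.6053, 0.0279, 0.23, 13.25) [ 0.649  0.478 -1.048  1.463  0.414  1.438 -0.173] 0.0 0.0
(0.6053, 0.0279, 0.0945, 13.25) [ 0.612  0.591 -0.979  1.623  0.517  1.209 -0.245] 0.0 0.0
```

Call:
jog_arm([
  [0,0,-0.03,-20,13,0,-0.3],
  [0,0,-0.07,-55,35,0,-0.3],
  [0,0,-0.11,-95,60,0,-0.3],
  [0,0,-0.15,-135,85,0,-0.3],
  [0,0,-0.19,-175,110,0,-0.3],
  [0,0,-0.23,-215,136,0,-0.3],
  [0,0,-0.26,-245,155,0,-0.3],
  [0,0,-0.285,-265,168,0,-0.3],
  [0,0,-0.285,-273.5,173,0,-0.3],
  [0,0,-0.285,-273.5,173,0,-0.3],
  [0,0,-0.285,-273.5,173,0,-0.3],
  [0,0,-0.285,-273.5,173,0,-0.3],
])

```text
time: 27.35
ee_pos: [0.6037, 0.0285, 0.2287]
eef_rot: [0.62, 0.785, -0.001, -0.001]
ft_force: [-0.4, -0.7, -1.7]
width: 0.0393
grip_force: 30.0
```

```bash
python3 st.py .6053,.0279,.13,13.25; python3 - <<'E'
from w import *
from m import *
s,c,T=wrist("w5");w=cloud(c,T)
a=np.radians(13.25);X=np.array([np.cos(a),np.sin(a)]);Y=np.array([-X[1],X[0]]);O=np.array([.6053,.0279])
print("base",rect(region(w,.5,.72,-.09,.14,.008,.016)[:,:2]))
q=region(w,.5,.72,-.09,.14,.068,.079);f=(q[:,:2]-O)@np.stack([X,Y],1);k=abs(f[:,0])<.03
print("edge",k.sum(),rect(f[k]),np.percentile(f[k],[2,50,98],axis=0)*1000)
cv2.imwrite("pics/w5c.png",cv2.resize(c["image"][60:300,120:400,::-1],(700,600)))
E
```

```text
[0.604 0.029 0.229] [ 0.646  0.476 -1.043  1.466  0.411  1.437 -0.17 ] 0.03929383970866439
(array([-0.003,  0.001,  0.003]), array([-0.9,  1.7, 98.7]))
(0.6053, 0.0279, 0.13, 13.25) [ 0.624  0.554 -0.997  1.589  0.481  1.265 -0.221] 0.0001 0.0001
base (array([591.4,  25.1]), array([168.8, 140.4]), -76.7)
edge 954 (array([ 0.6, 17.9]), array([95.3, 10.4]), -90.0) [[ -4.57835344 -27.40440224]
 [  1.10461821  19.34536762]
 [  5.54314769  62.82241371]]
```

View pics/w5c.png

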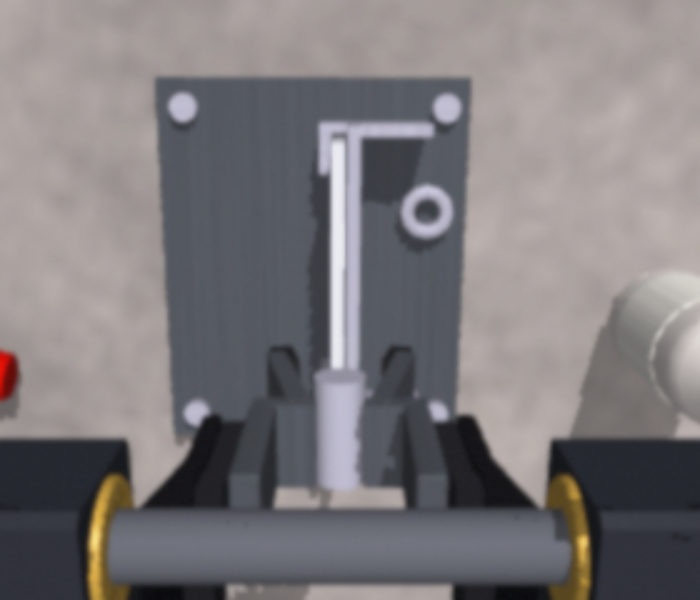

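The clamp's open jaws (282 and 398, 370) straddle the blank and fence edge (345,250). Go down in two stages.

Call:
jog_arm([
  [0,0,0,-1,2.2,20,-0.3],
  [0,0,0,-1,2.2,50,-0.3],
  [0,0,0,-1,2.2,75,-0.3],
  [0,0,0,-1,2.2,85,-0.3],
  [0,0,0,-1,2.2,85,-0.3],
  [0,0,0,-1,2.2,100,-0.3],
  [0,0,0,-1,2.2,112,-0.3],
  [0,0,0,-1,2.2,120,-0.3],
  [0,0,0,-1,2.2,120,-0.3],
])

```text
time: 28.3
ee_pos: [0.6058, 0.0256, 0.1072]
eef_rot: [0.621, 0.784, -0.002, -0.001]
ft_force: [0.1, -0.6, -1.6]
width: 0.0391
grip_force: 30.0
```

```bash
python3 st.py .6058,.0281,.0945,13.25
```

```text
[0.606 0.026 0.107] [ 0.615  0.58  -0.98   1.606  0.503  1.235 -0.231] 0.039130937837443584
(array([-0.005,  0.001,  0.   ]), array([ 2.4,  0.7, 12.7]))
(0.6058, 0.0281, 0.0945, 13.25) [ 0.608  0.59  -0.974  1.621  0.514  1.209 -0.243] 0.0 0.0
```

Call:
jog_arm([
  [0,0,0,1,0,5,-0.3],
  [0,0,0,2,0,9,-0.3],
  [0,0,0,2,0,12,-0.3],
  [0,0,0,2,0,13,-0.3],
  [0,0,0,2,0,13,-0.3],
])

```text
time: 28.8
ee_pos: [0.6065, 0.0281, 0.0983]
eef_rot: [0.621, 0.784, -0.002, 0.0]
ft_force: [-10.6, -2.5, 24.1]
width: 0.0394
grip_force: 30.0
```

Call:
jog_arm([
  [0,0,0,0,0,-1.5,-0.3],
  [0,0,0,0,0,-1.5,-0.1],
  [0,0,0,0,0,-1.5,0],
  [0,0,0,0,0,-1.5,0.15],
  [0,0,0,0,0,-1.5,0.3],
  [0,0,0,0,0,-1.5,0.5],
  [0,0,0,0,0,-1.5,0.8],
  [0,0,0,0,0,-1.5,1],
  [0,0,0,0,0,-1.5,1],
  [0,0,0,0,0,-1.5,1],
])

```text
time: 29.8
ee_pos: [0.6059, 0.0277, 0.097]
eef_rot: [0.621, 0.784, -0.002, -0.001]
ft_force: [0.4, -0.1, 0.2]
width: 0.0844
grip_force: 0.0
```

Call:
jog_arm([
  [0,0,0,0,0,-10,1],
  [0,0,0,0,0,-30,1],
  [0,0,0,0,0,-70,1],
  [0,0,0,0,0,-120,1],
  [0,0,0,-15,0,-160,1],
  [0,0,0,-30,0,-170,1],
  [0,0,0,-30,0,-170,1],
  [0,0,0,-30,0,-170,1],
])

```text
time: 30.6
ee_pos: [0.6128, -0.0012, 0.2658]
eef_rot: [0.621, 0.784, -0.002, -0.001]
ft_force: [-0.5, -0.1, -0.2]
width: 0.0872
grip_force: 0.0
```

```bash
python3 - <<'E'
from w import *
from m import *
s,c,T=wrist("w6");w=cloud(c,T);print(s["ee_pos"],s["width"],np.round(s["joint_positions"],2))
a=np.radians(13.25);X=np.array([np.cos(a),np.sin(a)]);Y=np.array([-X[1],X[0]]);O=np.array([.606,.0281])
for z0,z1 in((.068,.079),(.085,.105),(.105,.12),(.12,.15)):
    q=region(w,.5,.72,-.09,.14,z0,z1);f=(q[:,:2]-O)@np.stack([X,Y],1);f3=np.c_[f,q[:,2]][abs(f[:,0])<.045]
    print(z0,len(f3),np.round(np.percentile(f3,[2,50,98],axis=0)*1000,1).tolist())
c2=camera("side");A=c2["image"][150:260,200:330,::-1]
B=c["image"][60:300,120:400,::-1]
cv2.imwrite("pics/f6.png",np.hstack([cv2.resize(A,(400,340)),cv2.resize(B,(397,340))]))
E
```

```text
[ 0.61281716 -0.00123641  0.26583028] 0.08721044493034387 [ 0.67  0.47 -1.04  1.38  0.4   1.51 -0.11]
0.068 913 [[-5.0, -61.4, 72.1], [0.4, 16.9, 73.7], [4.9, 62.9, 75.5]]
0.085 843 [[-19.2, -11.4, 85.6], [-0.5, 0.4, 90.8], [19.1, 11.9, 104.1]]
0.105 200 [[-23.1, -9.2, 105.4], [-19.4, 1.3, 113.0], [23.1, 9.9, 119.9]]
0.12 325 [[-29.2, -9.4, 120.3], [-22.7, 0.1, 123.6], [29.0, 9.8, 125.5]]
```

View pics/f6.png

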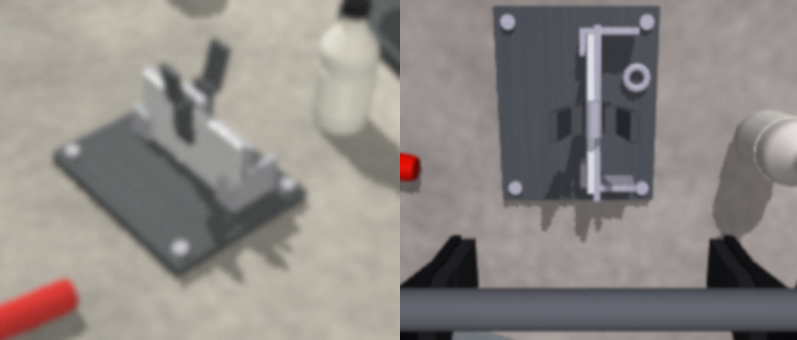

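The clamp sits centred and upright at (177,95) on the left and (595,122) on the right. Its tips are about 30 mm below the edge, and the blank is standing. Handing in.

```bash
python3 -c "
from bench import order
print(order.close_job())"
```

```text
the job is handed in; nothing more can be done
None
```

I handed the job in at about 31 s without seeing a verdict: by the camera checks the round stands upright in the tray with the channel beside it, and the clamp is clipped upright at the middle of the fence and blank, its tips about 30 mm below the edge.

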